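# Run a batch of heat sinks down the gravity chute with the jog lever

### The job

Dock the black tray: stand its open end close against the lip at the foot of the chute, in line with it. Lay every heat sink that is on the bench lengthwise on the sloping deck above the closed gate, each with fins up and copper down (tip over those that stand on their side); once all of them rest there and the tray is docked, tilt the jog lever to its green side and hold it over, at least a second, until all have run out into the tray, then let it spring back upright. The heat sinks must end lying flat in the docked tray, fins up; never tilt the lever to its red side, and leave the other things alone.

Things in the scene. Friction and masses are not known exactly. Their poses are not given: they have to be found in the camera images.
- chute: Fixed aluminium gravity chute. Origin: on the bench, mid-channel, below the red gate's uphill face; x across, y level, pointing uphill, z up. Channel 54 mm wide inside, 62 outside, side walls 7 mm above its floor; low friction, heat sinks slide down by themselves. Below the gate it flattens to a level lip, floor 6.5 mm above the bench, end face at y = -75 mm.
- deck: Sloping loading deck of the chute (22 degrees), green edges. Origin: mid-floor at the red gate's uphill face, 21 mm above the bench; y uphill along the slope, z square to the floor, x across. Floor to y = 305 mm, top end open. A heat sink lying lengthwise at the gate has its centre at y = 33 mm, the next at 99, 165 and 231; lying on the deck its base origin is at z = 0.
- gate (a joint): Red gate across the foot of the deck: a blade 50 mm wide, standing 12 mm out of the floor; value in m: 0 closed, grows as it sinks, open (clear of the floor) above 0.012. Driven only by the jog lever, 0.036 m per rad.
- jog_box: Grey control box 90 (x) x 120 (y) x 50 mm high, fixed. Origin: centre of its underside. On its top a green patch on its -y side and a red patch on its +y side, the jog lever between them.
- jog (a joint): Spring-centred jog lever, rad: 0 upright, positive tilted to the green patch (box's -y), negative to the red; stops at +-0.6. Pivot: mid-box at its top, 50 mm above the bench, axis = box's x. Spring 0.6 N m per rad (about 4 N at the ball at 0.5 rad), recentres by itself. The gate is open above 0.34 rad; it counts as held over above 0.4.
- jog_tip (a point): Centre of the lever's black ball, 30 mm in diameter, 85 mm from the pivot (so 135 mm above the bench when upright); the stem is 12 mm thick.
- tray: Loose black tray, 0.7 kg, rubber feet: lane 76 (x) x 290 mm (y), 68 inside, floor 4 mm, walls 20 mm high, open at its +y end. Yellow carrying bridge over the middle: bar along x, 14 mm thick (y), 52 to 64 mm above the underside. Origin: centre of underside. Docked: open end 0 to 6 mm from the chute lip's end face, in line; origin at about x 0, y -222 mm in the chute's frame, y axes parallel.
- sink1: Finned heat sink, box 66 (x, along the fins) x 50 (y) x 30 mm (z), 0.1 to 0.16 kg: copper base plate, six blue fins opposite. Grip across its 50 mm sides or 66 mm ends. Origin: centre of the copper face; z from copper to fins. May be absent (None). Starts flat on the bench, fins up.
- sink2: Finned heat sink, box 66 (x, along the fins) x 50 (y) x 30 mm (z), 0.1 to 0.16 kg: copper base plate, six blue fins opposite. Grip across its 50 mm sides or 66 mm ends. Origin: centre of the copper face; z from copper to fins. May be absent (None). Starts flat on the bench, fins up.
- sink3: Finned heat sink, box 66 (x, along the fins) x 50 (y) x 30 mm (z), 0.1 to 0.16 kg: copper base plate, six blue fins opposite. Grip across its 50 mm sides or 66 mm ends. Origin: centre of the copper face; z from copper to fins. May be absent (None). Starts standing on a 66 x 30 side, fins sideways, origin 25 mm up; tipped over 31 degrees towards its copper side it falls flat by itself.
- sink4: Finned heat sink, box 66 (x, along the fins) x 50 (y) x 30 mm (z), 0.1 to 0.16 kg: copper base plate, six blue fins opposite. Grip across its 50 mm sides or 66 mm ends. Origin: centre of the copper face; z from copper to fins. May be absent (None). Starts standing on a 66 x 30 side, fins sideways, origin 25 mm up; tipped over 31 degrees towards its copper side it falls flat by itself.
- screw_jar: Bystander, leave it where it is. Upright glass jar, 34 mm wide, 50 mm tall; origin under its centre.
- meter: Bystander, leave it where it is. Grey hand-held multimeter 150 x 80 x 32 mm.
- spool: Bystander, leave it where it is. Upright metal solder spool, 56 mm wide, 46 mm tall.
- tape: Bystander, leave it where it is. Roll of yellow tape, 80 mm wide, 20 mm tall.
Things that resemble listed ones, but are neither listed nor needed, are in the scene too. Leave any pink look-alike of the sink1 alone.

How it is judged (in metres and radians):
On the way, in this order (a step that is already met when the one before it is completed fails the run):
1. the tray is docked at the chute's lip and every heat sink rests, released, on the deck above the gate, fins up, with the gate closed (x of tray in the frame of chute between -0.009 and 0.009 m and y of tray in the frame of chute between -0.235 and -0.214 m and angle between the y axis of tray and the y axis of chute, either way round below 0.1 rad and height (world z) of tray below 0.006 m and angle between tray's own z axis and vertical below 0.08 rad and x of sink1 in the frame of deck between -0.012 and 0.012 m and y of sink1 in the frame of deck between 0.02 and 0.28 m and z of sink1 in the frame of deck between -0.006 and 0.008 m and angle between the z axis of each of sink1, sink2, sink3, sink4 and the z axis of deck, either way round below 0.12 rad and angle between each of sink1, sink2, sink3, sink4's own z axis and vertical below 0.6 rad and linear speed of each of sink1, sink2, sink3, sink4 below 0.03 m/s and contact force between the fingers and sink1 below 0.3 N and x of sink2 in the frame of deck between -0.012 and 0.012 m and y of sink2 in the frame of deck between 0.02 and 0.28 m and z of sink2 in the frame of deck between -0.006 and 0.008 m and contact force between the fingers and sink2 below 0.3 N and x of sink3 in the frame of deck between -0.012 and 0.012 m and y of sink3 in the frame of deck between 0.02 and 0.28 m and z of sink3 in the frame of deck between -0.006 and 0.008 m and contact force between the fingers and sink3 below 0.3 N and x of sink4 in the frame of deck between -0.012 and 0.012 m and y of sink4 in the frame of deck between 0.02 and 0.28 m and z of sink4 in the frame of deck between -0.006 and 0.008 m and contact force between the fingers and sink4 below 0.3 N and value of joint gate below 0.004 m), for 0.2 s.
2. the jog lever is held over to the green side (above 0.4 rad) for 0.8 s with the tray still about docked (value of joint jog above 0.4 rad and x of tray in the frame of chute between -0.013 and 0.013 m and y of tray in the frame of chute between -0.251 and -0.214 m and angle between the y axis of tray and the y axis of chute, either way round below 0.104 rad and height (world z) of tray below 0.006 m and angle between tray's own z axis and vertical below 0.08 rad), for 0.8 s.
At the end, for the whole second after the job is handed in: Every heat sink present lies at rest on the tray floor, fins up, level within 0.2 rad; the tray is flat and docked (13 mm sideways, open end up to 29 mm from the lip, 0.1 rad); the lever is free and upright within 0.08 rad (x of sink1 in the frame of tray between -0.03 and 0.03 m and y of sink1 in the frame of tray between -0.145 and 0.13 m and z of sink1 in the frame of tray between -0.003 and 0.012 m and angle between each of sink1, sink2, sink3, sink4's own z axis and vertical below 0.2 rad and linear speed of each of sink1, sink2, sink3, sink4 below 0.03 m/s and x of sink2 in the frame of tray between -0.03 and 0.03 m and y of sink2 in the frame of tray between -0.145 and 0.13 m and z of sink2 in the frame of tray between -0.003 and 0.012 m and x of sink3 in the frame of tray between -0.03 and 0.03 m and y of sink3 in the frame of tray between -0.145 and 0.13 m and z of sink3 in the frame of tray between -0.003 and 0.012 m and x of sink4 in the frame of tray between -0.03 and 0.03 m and y of sink4 in the frame of tray between -0.145 and 0.13 m and z of sink4 in the frame of tray between -0.003 and 0.012 m and x of tray in the frame of chute between -0.013 and 0.013 m and y of tray in the frame of chute between -0.251 and -0.214 m and angle between the y axis of tray and the y axis of chute, either way round below 0.104 rad and height (world z) of tray below 0.006 m and angle between tray's own z axis and vertical below 0.08 rad and value of joint jog between -0.08 and 0.08 rad); the robot touches nothing.
It fails at once if the jog lever is tilted to its red side (beyond 0.25 rad) (value of joint jog below -0.25 rad).
It fails at once if another thing on the bench is pushed aside (more than 30 mm) (distance of any of screw_jar, meter, spool, tape from where it was at the start of the episode above 0.03 m).
Of sink1, sink2, sink3, sink4 only 3 to 4 are there at a start; the rules pass over those that are not, and their reading is None.
At some moment in a run one of sink1, sink2 may be knocked a few centimetres aside while the robot is not near it.
Once in a run the grip may slacken for a moment while it holds something.
It also fails if it takes over 210 s, if anything falls off the work surface, if the arm or the gripper's body presses on something with over 40 N, if the wrist force passes 120 N, or if a joint passes its speed limit or range.

### The arm

A 6-joint arm with a two-finger parallel gripper is mounted at the origin on the work surface. World frame = base frame: x ahead of the robot, y to its left, z up, the work surface at z = 0. Lengths are in m, angles in degrees, forces in N, time in s.
With the tool pointing down it reaches from about 0.4 to 0.825 m from the base axis. Payload 7 kg.
Tool frame: the origin (TCP) lies midway between the tips of the shut fingers; the grasp point (between the pads) lies 19 mm behind it; z points along the fingers, x is the direction in which the jaws open and shut, and the axes are right-handed (so a half turn about z gives the same grasp; the last joint's range is limited). The gripper opens to 88 mm and grips with 3 to 60 N. Pads are 19 mm wide; open, the fingers measure 130 mm over their backs; the gripper's body (78 mm by 193 mm) begins 47 mm behind the grasp point.
Start: joints at [90.59, 20.546, 0.682, 0, -70.136, -16.507], TCP at [0.185, 0.649, 0.227] pointing down, gripper open.
Joint ranges: [-176.03, 176.03], [-82.01, 121.73], [-58.28, 71.71], [-173.87, 95.51], [-174.79, -0.11], [-173.66, 173.66]. Speed limits (degrees/s): [136.94, 136.94, 172.46, 180, 180, 180].

### API

Orientations are given as [roll, pitch, yaw] about the fixed x, y, z axes, in that order (R = Rz(yaw) Ry(pitch) Rx(roll)).
In Python, from plant import ctrl, vision, nets gives the robot as it stands.
- The arm moves only by the shell command python3 -m jog 'ROWS'. ROWS is text: rows parted by semicolons, each of 7 numbers parted by spaces: the turn, a rotation vector about the tool's x, y, z in units of 0.1 rad (1.0 is 0.1 rad), then the shift along the tool's x, y, z in units of 4 cm (1.0 is 4 cm), then the opening, from -1 (shut) to 1 (fully open). In form: rx ry rz x y z jaw; .... A call has 1 to 8 rows; each row shifts and turns the commanded pose from where the row before left it, along the tool's axes as they then stand; what a row does not reach is not made up. A row lasts 1/8 s, in which the tool goes at most 62.5 mm and 10.7 degrees, less where a joint would pass 70% of its speed; a pose out of reach is approached as far as the arm can. A call with a number of a shift or a turn outside -1 to 1 is refused whole. A call with a gripper value outside its range is refused whole. The fingers move at their own pace and stop on an object; the grip force is fixed at half the most. Time passes only in rows, so rows that do not move let the fingers close. It gives the time, the measured TCP pose, the force and the opening at its end, in the units of the state.
- ctrl.get_obs(): the state, without advancing time (a new reading comes with each control period).
- vision.snapshot(name): name is "scene" or "top" or "wrist"; returns (picture, depth): 480x640x3 uint8, red, green, blue; 480x640 float32, m along the optical axis (not along the pixel's ray), 0 where there is no reading.
- vision.camera_info(name): a dict with "camera_matrix" (3x3 intrinsics, pixels), "camera_from_world" (4x4, takes a point from world to camera coordinates); the wrist camera has in their place "tool_from_camera" (4x4, takes a point from camera to tool coordinates, whose origin is the TCP and whose axes are the tool frame's). Camera axes: x right, y down, z forward; pixel columns grow to the right and rows downward; lengths in m; the calibration is good to about 2 mm. The wrist camera is an equidistant fisheye: a pixel r from the principal point sees the ray r / f radians off the axis. A picture is of the moment at which its call begins: read the wrist's pose just before it. camera_info takes no time and is no camera call.
- ctrl.close_job(): hands the job in, once; it reports no verdict.
Trained networks look in the newest picture that a camera, given by its name, has taken for a name from the list of things; names that differ only in an ending like _2 or _b are one class to them, and where a whole thing is asked for, a point or a joint stands for the part that bears it (a point fixed in the world has none). Each returns a list of dicts, best first, with "score" (0 to 1); they miss things now and then, are a little off and sometimes report something else, mostly with a low value. They report only what shows in the picture. A call takes as long as a camera call. They do not tell look-alikes from the thing itself.
- nets.boxes_of(target, camera): "location" ([x, y, z] in m, in world coordinates, good to about 4 mm: the middle of the surface that is visible of it).
The state is a dict: "clock": time; "joint_pos": joint angles; "qvel": joint speeds; "tau": joint torques, N m; "tool_pos": TCP position; "orientation": TCP orientation; "force": force on the tool from outside, world axes, zero at the start; "moment": the same for the moment, N m; "opening": finger opening in m.
Only numpy, scipy, OpenCV 4.12 (cv2) and the standard library are available. Lean on these libraries where they do the work, as an engineer would, in place of code of your own. Each camera call takes 0.05 s, during which the arm holds its last target.

## Working session

There is one attempt and no reset: what is moved stays moved. The work goes in short steps, Python scripts to look and compute and a shell command to move; the robot and the scene stay as the last step left them, time stands still between calls to the robot, and variables do not carry over. Pictures are saved under pics/ and viewed, and the job is handed in when it is done.

```bash
ls; mkdir -p pics; python3 - <<'E'
from plant import ctrl, vision, nets
import cv2
print(ctrl.get_obs())
for n in ("scene","top","wrist"):
    p,d=vision.snapshot(n); cv2.imwrite(f"pics/a_{n}.png",p[:,:,::-1]); print(n,vision.camera_info(n))
    for t in ("chute","deck","gate","jog_box","jog_tip","tray","sink1","sink3","screw_jar","meter","spool","tape"):
        if n!="wrist": print(t,[(r['score'],[round(float(v),3) for v in r['location']]) for r in nets.boxes_of(t,n)])
print(ctrl.get_obs()['clock'])
E
```

```text
pics
{'clock': 0.0, 'joint_pos': array([ 9.05898048e+01,  2.05915109e+01,  6.34514959e-01, -1.99936456e-02,
       -7.01380621e+01, -1.65103276e+01]), 'qvel': array([ 0.01180156, -0.08760815, -0.12890715,  0.01604053, -0.10923898,
       -0.10394978]), 'tau': array([ 2.65533549e-05, -5.82722855e+01,  2.93049735e+01,  6.99717119e+00,
        6.90073881e-03, -1.52175321e-04]), 'tool_pos': array([0.18500878, 0.64863367, 0.22562788]), 'orientation': array([-1.79991003e+02, -9.64804410e-02, -1.05927339e+02]), 'force': array([0.62473754, 0.52501759, 0.30171809]), 'moment': array([-0.0713333 , -0.0256217 , -0.06325736]), 'opening': 0.08743677359645591}
scene {'camera_matrix': array([[598.36161344,   0.        , 321.00228236],
       [  0.        , 598.36161344, 245.36539853],
       [  0.        ,   0.        ,   1.        ]]), 'camera_from_world': array([[ 0.78138335,  0.62397427, -0.00980641, -0.41469384],
       [ 0.52602893, -0.66702147, -0.52761342, -0.1481464 ],
       [-0.33575829,  0.40710989, -0.84942799,  1.54744465],
       [ 0.        ,  0.        ,  0.        ,  1.        ]])}

[... 1679 characters left out ...]

screw_jar [(0.44, [0.526, 0.105, 0.043])]
meter [(0.76, [0.775, 0.066, 0.03])]
spool [(0.6, [0.758, -0.066, 0.046])]
tape [(0.69, [0.48, -0.343, 0.007])]
wrist {'camera_matrix': array([[371.64829954,   0.        , 322.54747452],
       [  0.        , 371.64829954, 241.94918033],
       [  0.        ,   0.        ,   1.        ]]), 'tool_from_camera': array([[ 9.99997387e-01,  2.25254004e-04, -2.27476328e-03,
        -5.92951073e-04],
       [ 4.03926221e-04,  9.62060979e-01,  2.72834215e-01,
        -7.44462271e-02],
       [ 2.24991799e-03, -2.72834421e-01,  9.62058375e-01,
        -1.58697313e-01],
       [ 0.00000000e+00,  0.00000000e+00,  0.00000000e+00,
         1.00000000e+00]])}
1.35
```

View pics/a_scene.png

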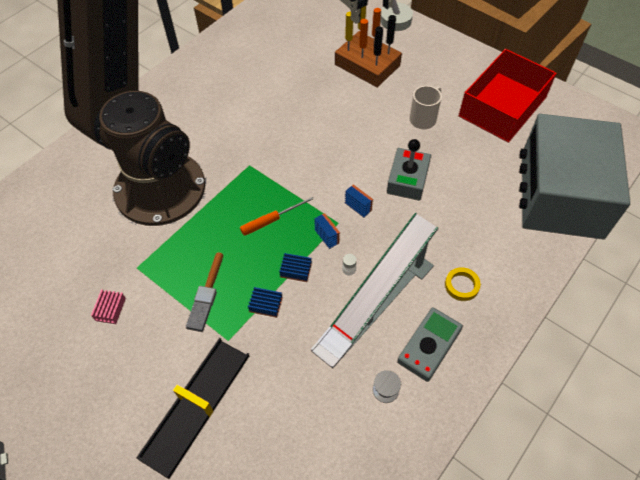

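View pics/a_top.png

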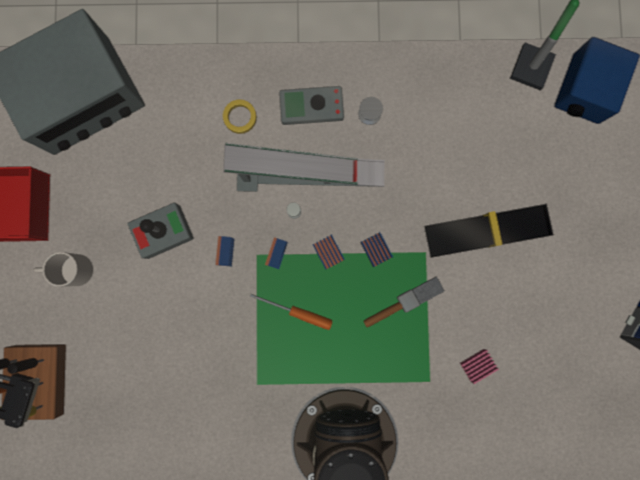

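```bash
cat > h.py <<'E'
from plant import ctrl, vision, nets
import numpy as np, cv2
from scipy.spatial.transform import Rotation as R
np.set_printoptions(precision=4,suppress=True)
def cloud(n):
    p,d=vision.snapshot(n); i=vision.camera_info(n); K=i['camera_matrix']; T=np.linalg.inv(i['camera_from_world'])
    v,u=np.mgrid[0:480,0:640]
    c=np.stack([(u-K[0,2])/K[0,0]*d,(v-K[1,2])/K[1,1]*d,d],-1)
    w=c@T[:3,:3].T+T[:3,3]; w[d==0]=np.nan
    return p,w
def proj(n,P):
    i=vision.camera_info(n); T=i['camera_from_world']; K=i['camera_matrix']
    c=np.asarray(P)@T[:3,:3].T+T[:3,3]; q=c@K.T; return q[...,:2]/q[...,2:]
def save(name,p,box=None,s=1):
    if box: p=p[box[1]:box[3],box[0]:box[2]]
    cv2.imwrite(f"pics/{name}.png",cv2.resize(p[:,:,::-1],None,fx=s,fy=s,interpolation=cv2.INTER_CUBIC))
def dec(P):  # world point -> nothing special
    return P
E
python3 - <<'E'
from h import *
p,w=cloud('top'); np.save('top_w.npy',w); np.save('top_p.npy',p)
save('b_top1',p,(200,130,440,280),3.3); save('b_top2',p,(410,190,570,270),4.5)
p2,w2=cloud('scene'); np.save('sc_w.npy',w2); np.save('sc_p.npy',p2)
save('b_sc',p2,(130,180,450,480),2)
E
```

```text
(no output)
```

View pics/b_top1.png

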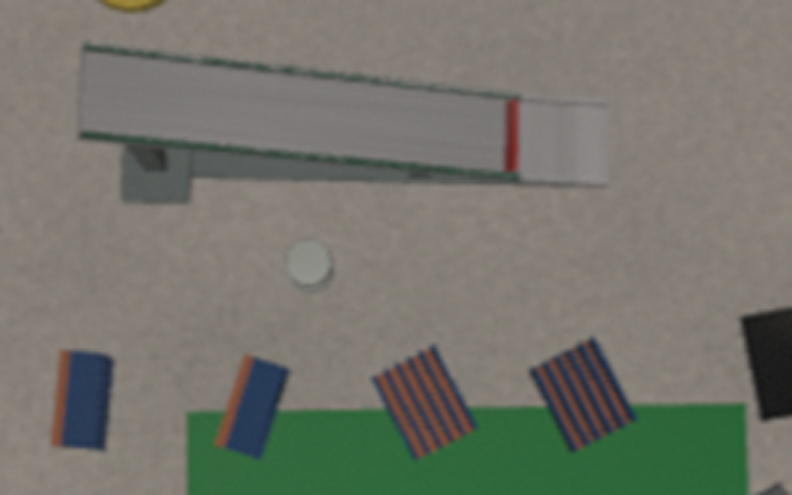

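View pics/b_top2.png

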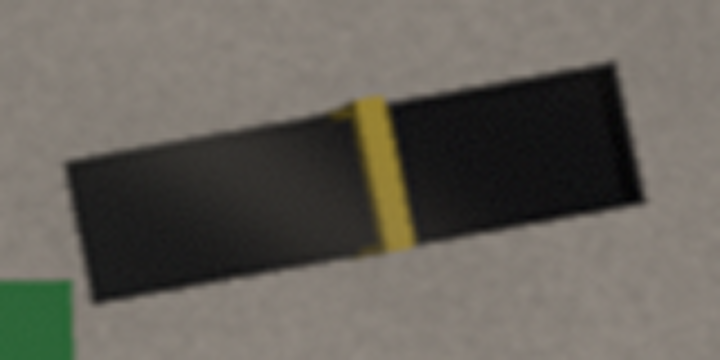

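View pics/b_sc.png

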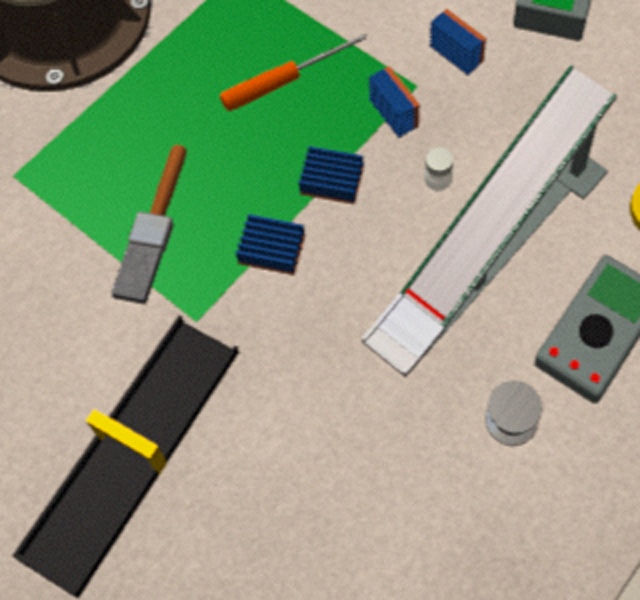

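```bash
cat > m1.py <<'E'
from h import *
for n,a in (('top','top'),('scene','sc')):
    w=np.load(a+'_w.npy'); p=np.load(a+'_p.npy').astype(int)
    r,g,b=p[...,0],p[...,1],p[...,2]
    x,y,z=w[...,0],w[...,1],w[...,2]
    print('==',n,'bench z',np.nanmedian(z[(abs(x-.55)<.03)&(abs(y+.2)<.03)]))
    # gate
    m=(r>130)&(g<80)&(abs(x-.63)<.06)&(y<0)&(y>-.12)
    G=w[m]; print('gate',m.sum(),np.nanmean(G,0),np.nanmin(G,0),np.nanmax(G,0))
    # deck plane
    m=(abs(x-.63)<.1)&(y>-.04)&(y<.25)&(z>.03)&(z<.2)&(abs(z-(.021+.404*(y+.06)))<.02)
    D=w[m]
    for _ in range(4):
        c=D.mean(0); nrm=np.linalg.svd(D-c,full_matrices=False)[2][2]; nrm*=np.sign(nrm[2]); D=D[abs((D-c)@nrm)<.004]
    print('deck normal',nrm,'tilt',np.degrees(np.arccos(nrm[2])),'az',np.degrees(np.arctan2(-nrm[1],-nrm[0])),len(D),'floor at c',c)
    rect=cv2.minAreaRect(D[:,:2].astype(np.float32)); print('rect',rect, cv2.boxPoints(rect))
    m=(abs(x-.63)<.06)&(y<-.075)&(y>-.16)&(z>.004)&(z<.03)
    L=w[m]; print('lip',m.sum(),np.nanmin(L,0),np.nanmax(L,0)); rect=cv2.minAreaRect(L[:,:2].astype(np.float32));print(cv2.boxPoints(rect))
    # tray
    m=(r+g+b<150)&(abs(x-.476)<.12)&(y<-.17)&(y>-.53)&(z<.04)&(z>-.02)
    m=cv2.morphologyEx(m.astype(np.uint8),cv2.MORPH_OPEN,np.ones((3,3)))>0
    Tt=w[m]; rect=cv2.minAreaRect(Tt[:,:2].astype(np.float32)); print('tray',rect,cv2.boxPoints(rect))
    m=(r>120)&(g>90)&(b<80)&(abs(x-.476)<.08)&(y<-.25)&(y>-.45)
    B=w[m]; B=B[(B[:,2]>.055)]; print('bar',len(B),B.mean(0)); 
    if len(B)>8: rect=cv2.minAreaRect(B[:,:2].astype(np.float32)); print(rect)
    # sinks
    m=(((b>r+15)&(b>g+8))|((r>g+25)&(r>b+15)&(r<220)))&(x>.37)&(x<.5)&(y<.33)&(y>-.14)
    m=cv2.morphologyEx(m.astype(np.uint8),cv2.MORPH_CLOSE,np.ones((5,5)))
    k,lab,st,ce=cv2.connectedComponentsWithStats(m)
    for i in range(1,k):
        if st[i,4]<150: continue
        S=w[lab==i]; zz=np.nanpercentile(S[:,2],90); S=S[S[:,2]>zz-.008]
        rect=cv2.minAreaRect(S[:,:2].astype(np.float32)); print('sink',st[i,4],'ztop',zz,rect)
    
E
python3 m1.py
```

```text
== top bench z 0.00046911077304279125m1.py:9: RuntimeWarning: Mean of empty slice
  G=w[m]; print('gate',m.sum(),np.nanmean(G,0),np.nanmin(G,0),np.nanmax(G,0))
Traceback (most recent call last):
  File "m1.py", line 9, in <module>
    G=w[m]; print('gate',m.sum(),np.nanmean(G,0),np.nanmin(G,0),np.nanmax(G,0))
                                                 ~~~~~~~~~^^^^^
ValueError: zero-size array to reduction operation fmin which has no identity
```

```bash
sed -i 's/m=(r>130)&(g<80)/m=(r>g+60)\&(r>b+60)/; s/m=(r>120)&(g>90)&(b<80)/m=(r>b+50)\&(g>b+35)/; s/(r+g+b<150)/(r+g+b<190)/' m1.py; python3 m1.py; python3 -c "
import numpy as np
p=np.load('top_p.npy');print(p[171,352:360],p[230,440:446],p[245,280],p[251,278:284])"
```

```text
== top bench z 0.00046911077304279125
gate 26 [ 0.6173 -0.0351  0.031 ] [ 0.5975 -0.0372  0.0272] [ 0.6409 -0.0319  0.0375]
deck normal [-0.0115 -0.3731  0.9277] tilt 21.91670474164168 az 88.22794342720177 2501 floor at c [0.6279 0.1285 0.086 ]
rect ((0.6271043419837952, 0.11584610491991043), (0.26882660388946533, 0.06400452554225922), 87.95435333251953) [[ 0.5903 -0.0173]
 [ 0.6543 -0.0196]
 [ 0.6639  0.249 ]
 [ 0.5999  0.2513]]
lip 444 [ 0.57   -0.1595  0.004 ] [ 0.6897 -0.0751  0.0202]
[[ 0.57   -0.0751]
 [ 0.57   -0.1595]
 [ 0.6897 -0.1595]
 [ 0.6897 -0.075 ]]
tray ((0.4775512218475342, -0.34513914585113525), (0.07412806153297424, 0.29170528054237366), 9.436685562133789) [[ 0.4171 -0.2073]
 [ 0.4649 -0.4951]
 [ 0.538  -0.4829]
 [ 0.4902 -0.1952]]
bar 227 [ 0.4777 -0.3439  0.0642]
((0.47746750712394714, -0.3441726863384247), (0.07758545130491257, 0.016765432432293892), 9.951797485351562)
sink 563 ztop 0.03220787672691612 ((0.4361186623573303, -0.08069907128810883), (0.061777226626873016, 0.0507228747010231), 25.442995071411133)
sink 558 ztop 0.032100806962809036 ((0.43258690834045
[... 1419 characters left out ...]
nk 555 ztop 0.05310687554438247 ((0.4301958978176117, 0.1488015502691269), (0.03309185057878494, 0.06914517283439636), 71.76834106445312)
sink 670 ztop 0.03278205831258574 ((0.43345969915390015, 0.028643816709518433), (0.0654534101486206, 0.054548703134059906), 27.45083999633789)
sink 758 ztop 0.03239504507665316 ((0.4370477795600891, -0.0830053985118866), (0.06667675822973251, 0.05252480506896973), 24.797758102416992)
[[116 106 104]
 [103  77  75]
 [ 99  47  44]
 [116  44  40]
 [128  66  64]
 [131 106 105]
 [131 127 127]
 [132 130 128]] [[36 36 33]
 [37 36 36]
 [36 35 32]
 [39 37 36]
 [37 37 34]
 [37 37 35]] [40 59 86] [[42 60 87]
 [41 59 86]
 [41 60 87]
 [40 58 86]
 [36 54 79]
 [34 47 65]]
```

```bash
cat > m2.py <<'E'
from h import *
for n,a in (('top','top'),('scene','sc')):
    w=np.load(a+'_w.npy'); p=np.load(a+'_p.npy').astype(int)
    x,y,z=w[...,0],w[...,1],w[...,2]
    m=(abs(x-.62)<.045)&(y<-.06)&(y>-.14)&(z>.0045)&(z<.02)
    m=cv2.morphologyEx(m.astype(np.uint8),cv2.MORPH_OPEN,np.ones((4,4)))>0
    L=w[m]; rect=cv2.minAreaRect(L[:,:2].astype(np.float32));print(n,m.sum(),rect,cv2.boxPoints(rect))
    # full chute outline by az-projected
    u=np.array([np.cos(np.radians(88)),np.sin(np.radians(88))]); v=np.array([u[1],-u[0]])
    o=np.array([.621,-.035])
    q=np.stack([(w[...,:2]-o)@v,(w[...,:2]-o)@u],-1)
    for lo in np.arange(-.07,.28,.03):
        floor=(.021+.404*lo) if lo>0 else .0065
        s=(q[...,1]>lo)&(q[...,1]<lo+.03)&(z>max(floor-.006,.004))&(z<floor+.04)&(abs(q[...,0])<.045)
        print(round(lo,3),s.sum(),np.percentile(q[s][:,0],[1,50,99]) if s.sum() else '')
    s=(abs(q[...,0])<.02)&(z>.004)&(z<.15)
    print('end/top', np.percentile(q[s][:,1],[0.3,99.7]))
    cols=[(round(k,3),np.nanmedian(z[(abs(q[...,0])<.02)&(abs(q[...,1]-k)<.003)])) for k in np.arange(-.09,.02,.006)]
    print(cols)
E
python3 m2.py
```

```text
top 369 ((nan, nan), (0.0, 0.0), 0.0) [[nan nan]
 [nan nan]
 [nan nan]
 [nan nan]]
-0.07 307 [-0.0333  0.0003  0.0363]
-0.04 349 [-0.0342  0.0004  0.0386]
-0.01 351 [-0.0419 -0.0006  0.0364]
0.02 350 [-0.0311  0.0008  0.0307]
0.05 354 [-0.031   0.0005  0.0311]
0.08 371 [-0.0305  0.002   0.0309]
0.11 369 [-0.0306  0.0015  0.0312]
0.14 395 [-0.0305  0.0017  0.0315]
0.17 399 [-0.0305  0.0009  0.0318]
0.2 409 [-0.0304  0.0014  0.0317]
0.23 426 [-0.0302  0.0012  0.0315]
0.26 427 [-0.0303  0.002   0.0315]
end/top [-0.6582  0.8364]
[(np.float64(-0.09), np.float64(0.00011867380482111223)), (np.float64(-0.084), np.float64(0.00023469559869637724)), (np.float64(-0.078), np.float64(0.0007449384134026182)), (np.float64(-0.072), np.float64(0.0004048228876438742)), (np.float64(-0.066), np.float64(0.007871457481215982)), (np.float64(-0.06), np.float64(0.008098745559320442)), (np.float64(-0.054), np.float64(0.007026185394995332)), (np.float64(-0.048), np.float64(0.008400471676049293)), (np.float64(-0.042), np.float64(0.008992890839432555)), (np.float64(-0.036), np.float64(0.009718107545569787)), (np.
[... 1489 characters left out ...]
, np.float64(0.0075360235164841916)), (np.float64(-0.048), np.float64(0.007741385868564765)), (np.float64(-0.042), np.float64(0.009392543369946216)), (np.float64(-0.036), np.float64(0.010389630876575406)), (np.float64(-0.03), np.float64(0.011853368766394201)), (np.float64(-0.024), np.float64(0.013158255057285517)), (np.float64(-0.018), np.float64(0.01491288069498431)), (np.float64(-0.012), np.float64(0.014636296763284595)), (np.float64(-0.006), np.float64(0.018947473463182596)), (np.float64(0.0), np.float64(0.028964319427687513)), (np.float64(0.006), np.float64(0.02386130792859298)), (np.float64(0.012), np.float64(0.025435887812443658)), (np.float64(0.018), np.float64(0.027363285508692936))]
```

```bash
cat >> h.py <<'E'
def down(az): # tool down, tool x at azimuth az (deg)
    return R.from_euler('xyz',[180,0,az],degrees=True)
AZ=87.9; O=np.array([.6211,-.0325])
uy=np.array([np.cos(np.radians(AZ)),np.sin(np.radians(AZ)),0]); ux=np.array([uy[1],-uy[0],0]); uz=np.array([0,0,1.])
t22=np.radians(22)
dy=uy*np.cos(t22)+uz*np.sin(t22); dz=uz*np.cos(t22)-uy*np.sin(t22)
D0=np.array([O[0],O[1],.021])
def deckpt(x,y,z): return D0+ux*x+dy*y+dz*z
def go(pos,rot=None):
    o=ctrl.get_obs(); C=R.from_euler('xyz',o['orientation'],degrees=True)
    rot=C if rot is None else rot
    rv=(C.inv()*rot).as_rotvec()/0.1
    d=np.asarray(pos)-o['tool_pos']
    print('t',round(o['clock'],2),'at',o['tool_pos'],'rpy',o['orientation'],'F',o['force'],'open',round(o['opening'],4),'J',o['joint_pos'].round(0))
    print('  turn',rv.round(2),'| shift after turn',(rot.inv().apply(d)/.04).round(3),'| before turn',(C.inv().apply(d)/.04).round(3))
E
python3 - <<'E'
from h import *
w=np.load('top_w.npy');z=w[...,2]
m=(abs(w[...,0]-.485)<.09)&(abs(w[...,1]-.405)<.09)&(abs(z-.05)<.006)
r=cv2.minAreaRect(w[m][:,:2].astype(np.float32)); print(r,cv2.boxPoints(r))
p=np.load('top_p.npy').astype(int)
near=(abs(w[...,0]-.485)<.09)&(abs(w[...,1]-.405)<.09)
g=near&(p[...,1]>p[...,0]+25)&(p[...,1]>p[...,2]+20); rd=near&(p[...,0]>p[...,1]+60); bl=near&(z>.12)
print('green',np.nanmean(w[g],0),'red',np.nanmean(w[rd],0),'ball',np.nanmean(w[bl],0),np.nanmax(w[bl],0),np.nanmin(w[bl],0))
go([.4308,.150,.14],down(161.3))
E
```

```text
((0.4871308505535126, 0.41893041133880615), (0.09107428789138794, 0.12117571383714676), 22.954753875732422) [[0.4216 0.457 ]
 [0.4688 0.3454]
 [0.5527 0.3809]
 [0.5054 0.4925]]
green [0.5034 0.3799 0.0517] red [0.4692 0.457  0.052 ] ball [0.4864 0.4155 0.145 ] [0.501  0.4318 0.1552] [0.4731 0.4034 0.1305]
t 1.45 at [0.1851 0.6491 0.2266] rpy [-179.9997    0.0019 -105.9162] F [ 1.1018  0.616  -0.1561] open 0.0877 J [ 91.  21.   1.   0. -70. -17.]
  turn [ 0.    0.   16.19] | shift after turn [-9.818 -9.85   2.164] | before turn [10.315 -9.328  2.164]
```

```bash
python3 -m jog '0 0 1 0 0 0 1;0 0 1 0 0 0 1;0 0 1 0 0 0 1;0 0 1 0 0 0 1;0 0 1 0 0 0 1;0 0 1 0 0 0 1;0 0 1 0 0 0 1;0 0 1 0 0 0 1'; python3 -m jog '0 0 1 0 0 0 1;0 0 1 0 0 0 1;0 0 1 0 0 0 1;0 0 1 0 0 0 1;0 0 1 0 0 0 1;0 0 1 0 0 0 1;0 0 1 0 0 0 1;0 0 1.19 0 0 0 1' ; python3 -m jog '0 0 1 0 0 0 1;0 0 1 0 0 0 1;0 0 1 0 0 0 1;0 0 1 0 0 0 1;0 0 1 0 0 0 1;0 0 1 0 0 0 1;0 0 1 0 0 0 1;0 0 0.19 0 0 0 1' | head -0; python3 - <<'E'
from h import *
go([.4308,.150,.14],down(161.3))
E
```

```text
clock: 2.45
tool_pos: [0.1851, 0.6491, 0.2266]
orientation: [180.0, 0.0, -151.9]
force: [-0.8, 0.7, 0.4]
opening: 0.0875
t 3.45 at [0.1851 0.6491 0.2266] rpy [-179.9998   -0.002   167.0347] F [-0.1296 -0.2368  0.6545] open 0.0879 J [  91.   21.    1.   -0.  -70. -104.]
  turn [-0. -0.  1.] | shift after turn [-9.818 -9.849  2.164] | before turn [ -8.785 -10.781   2.164]out of range
Exception ignored on flushing sys.stdout:
BrokenPipeError: [Errno 32] Broken pipe
```

```bash
python3 -m jog '0 0 1 0 0 0 1;0 0 0 -1 -1 0 1;0 0 0 -1 -1 0 1;0 0 0 -1 -1 0 1;0 0 0 -1 -1 0 1;0 0 0 -1 -1 0 1;0 0 0 -1 -1 0 1;0 0 0 -1 -1 0 1'; python3 -m jog '0 0 0 -1 -1 0.5 1;0 0 0 -1 -1 0.8 1;0 0 0 -0.8 -0.85 0.8 1;0 0 0 0 0 0 1' ; python3 - <<'E'
from h import *
go([.4308,.150,.015],down(161.3))
p,d=vision.snapshot('wrist'); save('c_w',p)
E
```

```text
clock: 4.45
tool_pos: [0.3612, 0.2926, 0.227]
orientation: [179.9, 0.0, 161.5]
force: [1.1, 1.3, 0.5]
opening: 0.0875
clock: 4.95
tool_pos: [0.4286, 0.1487, 0.1416]
orientation: [-179.8, -0.1, 161.2]
force: [0.4, 0.6, 1.5]
opening: 0.0878
t 4.95 at [0.4286 0.1487 0.1416] rpy [-179.7795   -0.1411  161.1666] F [0.354  0.6063 1.4687] open 0.0878 J [ 44.   4. -33.  -0. -53. -63.]
  turn [-0.04 -0.02 -0.02] | shift after turn [-0.042  0.049  3.166] | before turn [-0.05   0.061  3.166]
```

View pics/c_w.png

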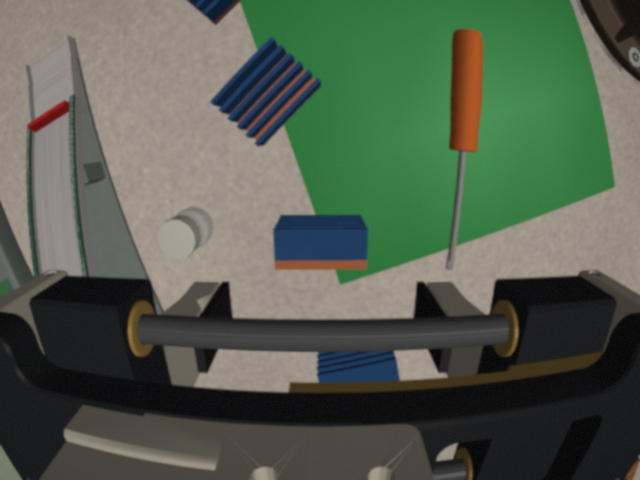

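```bash
cat >> h.py <<'E'
def wray(px,zp,o=None):
    o=o or ctrl.get_obs(); i=vision.camera_info('wrist'); K=i['camera_matrix']; T=i['tool_from_camera']
    C=R.from_euler('xyz',o['orientation'],degrees=True)
    px=np.atleast_2d(px).astype(float); v=np.stack([(px[:,0]-K[0,2])/K[0,0],(px[:,1]-K[1,2])/K[1,1]],-1)
    r=np.linalg.norm(v,axis=1)+1e-12; d=np.stack([v[:,0]/r*np.sin(r),v[:,1]/r*np.sin(r),np.cos(r)],-1)
    d=C.apply(d@T[:3,:3].T); c=C.apply(T[:3,3])+o['tool_pos']
    return c+d*((zp-c[2])/d[:,2])[:,None]
E
python3 - <<'E'
from h import *
print(wray([[321,249],[275,231],[367,231],[367,268],[275,268]],.05))
E
```

```text
[[0.4324 0.1539 0.05  ]
 [0.4587 0.131  0.05  ]
 [0.3975 0.1518 0.05  ]
 [0.4055 0.1782 0.05  ]
 [0.4686 0.1568 0.05  ]]
```

```bash
python3 -m jog '0 0 0 -0.05 0.1 0.8 1;0 0 0 0 0 0.8 1;0 0 0 0 0 0.8 1;0 0 0 0 0 0.77 1;0 0 0 0 0 0 1;0 0 0 0 0 0 -1;0 0 0 0 0 0 -1;0 0 0 0 0 0 -1'; python3 -m jog '0 0 0 0 0 0 -1;0 0 0 0 0 0 -1'
```

```text
clock: 6.0
tool_pos: [0.4332, 0.1561, 0.0182]
orientation: [179.9, 0.1, 161.3]
force: [-1.4, -0.2, 6.7]
opening: 0.0662
clock: 6.25
tool_pos: [0.4333, 0.156, 0.0181]
orientation: [179.9, 0.1, 161.3]
force: [-1.1, 0.2, 7.9]
opening: 0.0655
```

```bash
python3 -m jog '0 0 0 0 0 -0.5 -1;1 0 0 0 0 0 -1;1 0 0 0 0 0 -1;1 0 0 0 0 0 -1;1 0 0 0 0 0 -1;1 0 0 0 0 0 -1;1 0 0 0 0 0 -1;1 0 0 0 0 0 -1';python3 -m jog '0.5 0 0 0 0 0 -1;0 0 0 0 0 0 -1'; python3 - <<'E'
from h import *
o=ctrl.get_obs(); go(o['tool_pos']-[0,0,.012])
p,d=vision.snapshot('wrist'); save('d_w',p)
p,d=vision.snapshot('scene'); save('d_s',p,(270,140,450,280),4)
E
```

```text
clock: 7.25
tool_pos: [0.4328, 0.1559, 0.0373]
orientation: [-139.8, 0.0, 161.3]
force: [0.9, -0.2, -1.7]
opening: 0.0657
clock: 7.5
tool_pos: [0.4325, 0.1558, 0.0361]
orientation: [-137.0, -0.0, 161.3]
force: [-0.2, -0.4, -0.8]
opening: 0.0658
t 7.5 at [0.4325 0.1558 0.0361] rpy [-136.9869   -0.0274  161.3408] F [-0.2367 -0.3986 -0.7859] open 0.0658 J [ 55.  36. -23.  12. -73. -81.]
  turn [0. 0. 0.] | shift after turn [-0.     0.205  0.219] | before turn [-0.     0.205  0.219]
```

View pics/d_w.png

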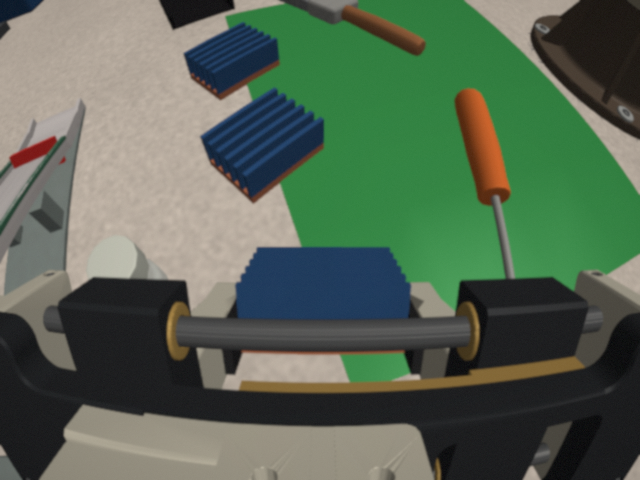

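View pics/d_s.png

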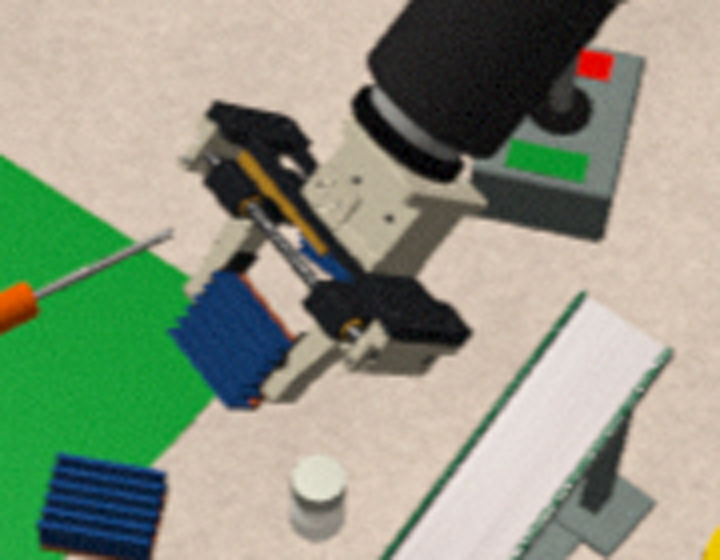

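```bash
python3 -m jog '0 0 0 0 0.2 0.22 -1;0 0 0 0 0.0 0.0 -1;0 0 0 0 0 0 1;0 0 0 0 0 0 1;0 0 0 0 0 0 1;0 0 0 0 0 0 1'; python3 - <<'E'
from h import *
p,d=vision.snapshot('wrist'); save('e_w',p)
E
```

```text
clock: 8.35
tool_pos: [0.4325, 0.1553, 0.0252]
orientation: [-137.0, 0.0, 161.3]
force: [-0.6, -0.1, -0.2]
opening: 0.0874
```

View pics/e_w.png

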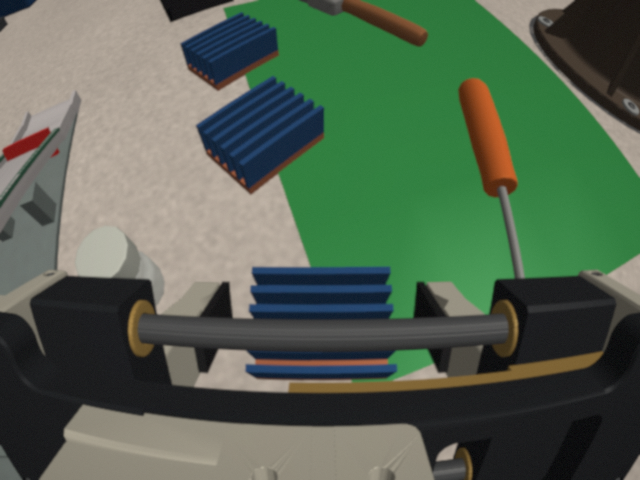

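```bash
python3 -m jog '0 0 0 0 0 -1 1;0 0 0 0 0 -1 1;-1 0 0 0 0 0 1;-1 0 0 0 0 0 1;-1 0 0 0 0 0 1;-1 0 0 0 0 0 1;-1 0 0 0 0 0 1;-1 0 0 0 0 0 1'; python3 -m jog '-1 0 0 0 0 0 1;-0.5 0 0 0 0 0 1;0 0 -1 0 0 0 1;0 0 -1 0 0 0 1;0 0 -1 0 0 0 1;0 0 -1 0 0 0 1;0 0 -1 0 0 0 1;0 0 -1 0 0 0 1'; python3 -m jog '0 0 -1 0 0 0 1;0 0 -1 0 0 0 1;0 0 -1 0 0 0 1;0 0 -1 0 0 0 1;0 0 -1 0 0 0 1;0 0 -1 0 0 0 1;0 0 -1 0 0 0 1;0 0 -1 0 0 0 1';python3 -m jog '0 0 -1 0 0 0 1;0 0 -0.7 0 0 -0.5 1;0 0 0 0 0 0 1'; python3 - <<'E'
from h import *
go([.4308,.180,.012],down(-108.7))
p,d=vision.snapshot('wrist'); save('f_w',p)
p,w=cloud('top'); save('f_t',p,(200,130,440,280),3)
E
```

```text
clock: 9.4
tool_pos: [0.45, 0.207, 0.084]
orientation: [-171.6, 0.0, 161.3]
force: [-0.6, 0.2, 0.5]
opening: 0.0875
clock: 10.4
tool_pos: [0.4498, 0.2068, 0.0837]
orientation: [180.0, -0.0, -164.1]
force: [0.4, -0.4, -0.1]
opening: 0.0875
clock: 11.4
tool_pos: [0.4498, 0.2068, 0.0837]
orientation: [180.0, -0.0, -118.3]
force: [0.2, 0.5, 0.7]
opening: 0.0879
clock: 11.78
tool_pos: [0.4506, 0.2075, 0.1048]
orientation: [-179.9, 0.1, -108.7]
force: [0.1, 0.2, 0.3]
opening: 0.0876
t 11.78 at [0.4506 0.2075 0.1048] rpy [-179.9278    0.1252 -108.6966] F [0.1024 0.1884 0.2869] open 0.0876 J [ 47.  10. -31.   0. -48.  24.]
  turn [-0.01  0.02  0.  ] | shift after turn [0.811 0.247 2.321] | before turn [0.816 0.25  2.319]
```

View pics/f_w.png

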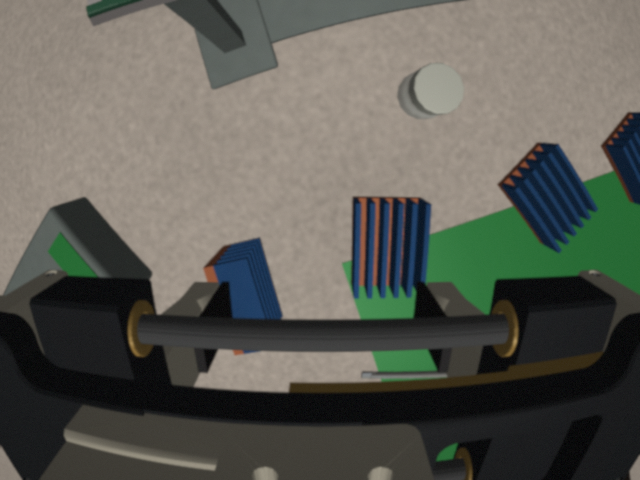

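View pics/f_t.png

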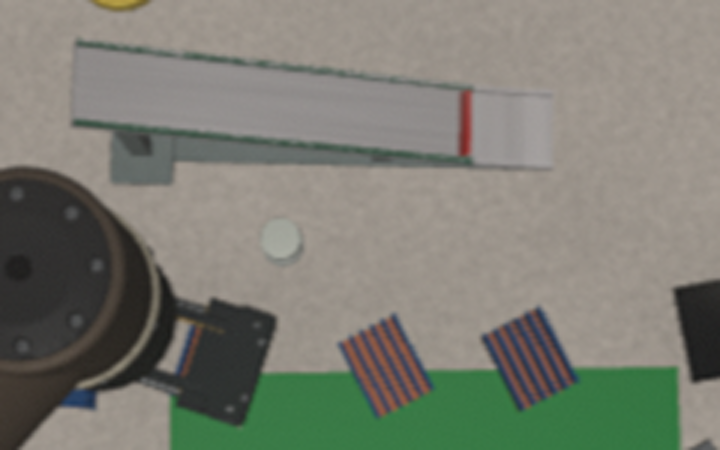

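```bash
python3 - <<'E'
from h import *
P=wray([[352,198],[430,203],[428,298],[354,297],[391,249]],.030); print(P)
go([*P[4][:2],.012],down(-108.7))
E
```

```text
[[0.4795 0.1783 0.03  ]
 [0.4606 0.1306 0.03  ]
 [0.3955 0.1483 0.03  ]
 [0.4142 0.1975 0.03  ]
 [0.439  0.164  0.03  ]]
t 11.88 at [0.4497 0.2069 0.1035] rpy [ 179.9937    0.0205 -108.7979] F [-0.68   -0.0902 -0.9515] open 0.088 J [ 47.  11. -31.  -0. -48.  24.]
  turn [ 0.    0.   -0.02] | shift after turn [ 1.1   -0.091  2.288] | before turn [ 1.1   -0.093  2.287]
```

```bash
python3 -m jog '0 0 -0.45 1 -0.05 0 0.65;0 0 0 0.1 -0.05 0.5 0.65;0 0 0 0 0 0.8 0.65;0 0 0 0 0 0.6 0.65;0 0 0 0 0 0.39 0.65;0 0 0 0 0 0 0.65;0 0 0 0 0 0 -1;0 0 0 0 0 0 -1'; python3 -m jog '0 0 0 0 0 0 -1;0 0 0 0 0 0 -1;0 0 0 0 0 0 -1'; python3 -m jog '0 0 0 0 0 -1 -1;0 0 0 0 0 -1 -1;0 0 0 0 0 -1 -1;0 0 0 0 0 -1 -1;0 0 0 0 0 0 -1';python3 - <<'E'
from h import *
p,d=vision.snapshot('wrist'); save('g_w',p)
rot=R.from_matrix(np.stack([-ux,np.cross(-dz,-ux),-dz],1))
go(deckpt(0,.04,.10),rot)
print(rot.as_euler('xyz',degrees=True))
E
```

```text
clock: 12.88
tool_pos: [0.4402, 0.1644, 0.0127]
orientation: [-180.0, 0.1, -106.1]
force: [0.1, 0.1, -0.4]
opening: 0.0581
clock: 13.25
tool_pos: [0.4401, 0.1643, 0.0126]
orientation: [-180.0, 0.0, -106.1]
force: [-0.8, 0.4, 6.0]
opening: 0.0495
clock: 13.88
tool_pos: [0.4412, 0.1651, 0.175]
orientation: [-179.8, 0.3, -106.1]
force: [0.8, 1.1, -1.8]
opening: 0.0495
t 13.93 at [0.44   0.1644 0.173 ] rpy [-179.9344    0.1548 -106.1607] F [-0.4513 -0.81   -1.0869] open 0.0499 J [ 45.   3. -29.  -0. -57.  29.]
  turn [-3.25 -2.51 13.09] | shift after turn [-4.704 -4.831 -0.757] | before turn [ 3.48  -5.719  1.105]
[158.   -0.  177.9]
```

View pics/g_w.png

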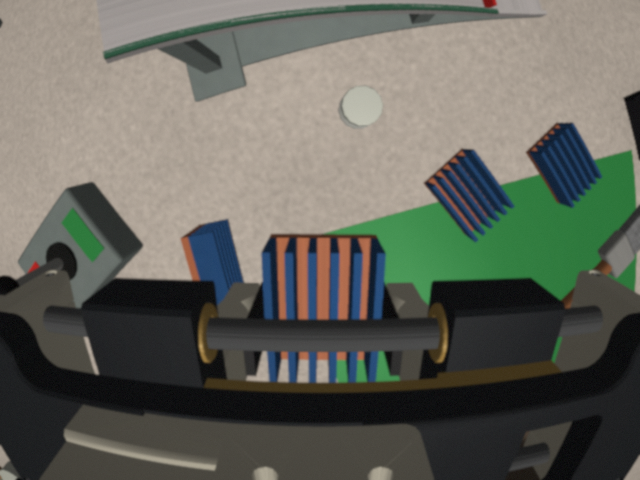

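```bash
python3 -m jog '0 0 1 0 0 0 -1;0 0 1 0 0 0 -1;0 0 1 0 0 0 -1;0 0 1 0 0 0 -1;0 0 1 0 0 0 -1;0 0 1 0 0 0 -1;0 0 1 0 0 0 -1;0 0 1 0 0 0 -1'; python3 -m jog '0 0 1 0 0 0 -1;0 0 1 0 0 0 -1;0 0 1 0 0 0 -1;0 0 1 0 0 0 -1;0 0 1 0 0 0 -1;0 0 0.27 0 0 0 -1;0 0 0 0 0 0 -1'; python3 - <<'E'
from h import *
rot=R.from_matrix(np.stack([-ux,np.cross(-dz,-ux),-dz],1))
go(deckpt(0,.04,.10),rot)
E
```

```text
clock: 14.92
tool_pos: [0.4391, 0.1635, 0.1705]
orientation: [-180.0, -0.1, -152.2]
force: [-0.5, 0.2, 0.4]
opening: 0.0005
clock: 15.8
tool_pos: [0.4395, 0.1637, 0.1713]
orientation: [-180.0, -0.1, 177.9]
force: [0.0, -0.7, 0.1]
opening: 0.0007
t 15.8 at [0.4395 0.1637 0.1713] rpy [-179.951    -0.0558  177.9015] F [ 0.0256 -0.7396  0.1477] open 0.0007 J [ 45.   4. -29.  -0. -57. -47.]
  turn [-3.85 -0.01 -0.  ] | shift after turn [-4.718 -4.799 -0.79 ] | before turn [-4.719 -4.745  1.065]
```

```bash
python3 - <<'E'
from h import *
p,d=vision.snapshot('wrist'); save('h_w',p)
p,d=vision.snapshot('scene'); save('h_s',p,(200,140,440,340),3.3)
E
```

```text
(no output)
```

View pics/h_w.png

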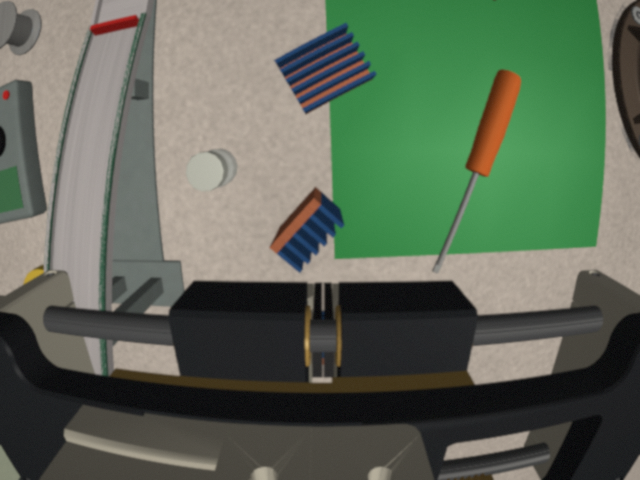

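View pics/h_s.png

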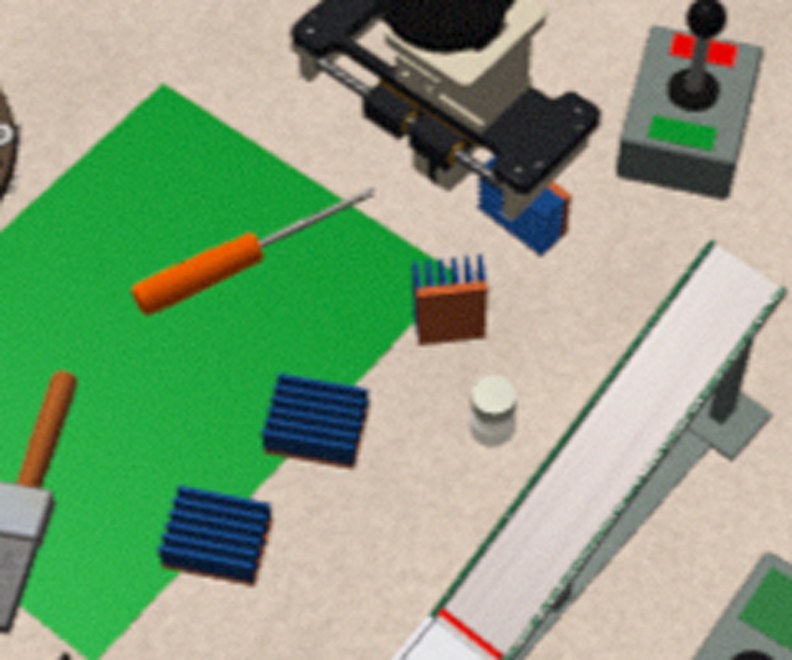

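```bash
cat >> h.py <<'E'
def wcloud():
    o=ctrl.get_obs(); p,d=vision.snapshot('wrist'); i=vision.camera_info('wrist'); K=i['camera_matrix']; T=i['tool_from_camera']
    C=R.from_euler('xyz',o['orientation'],degrees=True)
    v,u=np.mgrid[0:480,0:640].astype(float); a=(u-K[0,2])/K[0,0]; b=(v-K[1,2])/K[1,1]; r=np.hypot(a,b)+1e-12
    k=np.tan(np.minimum(r,1.4))/r; c=np.stack([a*k*d,b*k*d,d],-1)
    t=c@T[:3,:3].T+T[:3,3]; w=C.apply(t.reshape(-1,3)).reshape(480,640,3)+o['tool_pos']; w[d==0]=np.nan
    return p,w
E
python3 - <<'E'
from h import *
p,w=wcloud()
z=w[...,2]; c=w[180:290,250:360]
print(np.nanmax(c[...,2]))
S=c[c[...,2]>.058]; q=p[180:290,250:360][c[...,2]>.058].astype(int)
r=cv2.minAreaRect(S[:,:2].astype(np.float32)); print(len(S),r,cv2.boxPoints(r), np.nanpercentile(S[:,2],[5,50,95]))
co=q[:,0]>q[:,2]+10; print('copper c',S[co].mean(0),'blue',S[~co].mean(0))
m=(z>.005)&(z<.055); m[:180]=0;m[290:]=0;m[:,:250]=0;m[:,360:]=0
print('lower',np.nanmean(w[m],0))
go([.44,.16,.03])
E
```

```text
0.24919664155634616
2839 ((0.4519994258880615, 0.15087886154651642), (0.0662921890616417, 0.04350902512669563), 46.451416015625) [[0.4134 0.1418]
 [0.4449 0.1119]
 [0.4906 0.1599]
 [0.4591 0.1899]] [0.0607 0.0669 0.2473]
copper c [0.4571 0.151  0.0875] blue [0.4483 0.1517 0.1261]
lower [0.4497 0.1556 0.039 ]
t 15.95 at [0.4397 0.1639 0.1718] rpy [-179.9862   -0.0173  177.8865] F [-0.0578 -0.8374 -0.7481] open 0.0003 J [ 45.   4. -29.  -0. -57. -47.]
  turn [0. 0. 0.] | shift after turn [-0.013 -0.097  3.545] | before turn [-0.013 -0.097  3.545]
```

```bash
python3 - <<'E'
from h import *
p,w=wcloud(); z=w[...,2]
box=np.zeros_like(z,bool); box[180:290,250:360]=1
m=box&(z>.06)&(z<.072); S=w[m]; q=p[m].astype(int)
r=cv2.minAreaRect(S[:,:2].astype(np.float32)); print(len(S),r,cv2.boxPoints(r), np.nanpercentile(S[:,2],[5,50,95]))
co=q[:,0]>q[:,2]+10; print('copper c',S[co].mean(0),'blue',S[~co].mean(0))
m=box&(z>.005)&(z<.055); print('lower',np.nanmean(w[m],0))
save('i_w',p,(240,170,370,290),5)
E
```

```text
1880 ((0.4525413513183594, 0.160884290933609), (0.050915755331516266, 0.03094593994319439), 45.53940963745117) [[0.4237 0.1536]
 [0.4458 0.1319]
 [0.4814 0.1682]
 [0.4593 0.1899]] [0.0616 0.0665 0.0677]
copper c [0.4604 0.1521 0.0664] blue [0.4502 0.1635 0.0658]
lower [0.4496 0.1556 0.0391]
```

View pics/i_w.png

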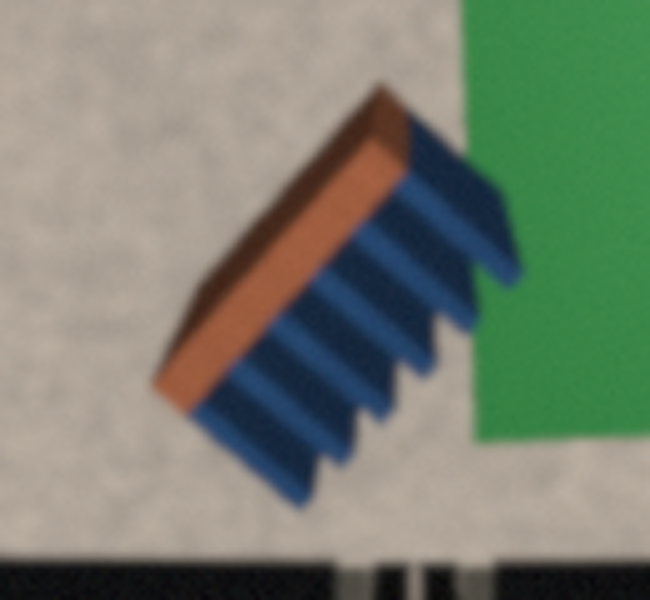

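```bash
python3 -m jog '0 0 -1 0 0 0 0.65;0 0 -1 0 0 0 0.65;0 0 -1 0 0 0 0.65;0 0 -1 0 0 0 0.65;0 0 -1 0 0 0 0.65;0 0 -1 0 0 0 0.65;0 0 -1 0 0 0 0.65;0 0 -1 0 0 0 0.65'; python3 -m jog '0 0 -0.3 0 0 0 0.65'; python3 - <<'E'
from h import *
go([.4525,.1609,.03],down(-134.5))
E
```

```text
clock: 17.0
tool_pos: [0.4398, 0.164, 0.1721]
orientation: [180.0, 0.0, -136.1]
force: [0.4, -0.0, 1.0]
opening: 0.0707
clock: 17.12
tool_pos: [0.4398, 0.164, 0.1721]
orientation: [180.0, 0.0, -134.5]
force: [-0.9, -0.7, -0.1]
opening: 0.0723
t 17.12 at [0.4398 0.164  0.1721] rpy [ 179.9993    0.007  -134.5477] F [-0.9347 -0.7075 -0.1443] open 0.0723 J [ 45.   4. -29.  -0. -57.   1.]
  turn [ 0.    0.   -0.01] | shift after turn [-0.167 -0.281  3.551] | before turn [-0.167 -0.281  3.551]
```

```bash
python3 -m jog '0 0 0 -0.17 -0.28 0 0.65;0 0 0 0 0 0.9 0.65;0 0 0 0 0 0.9 0.65;0 0 0 0 0 0.9 0.65;0 0 0 0 0 0.85 0.65;0 0 0 0 0 0 -1;0 0 0 0 0 0 -1;0 0 0 0 0 0 -1'; python3 -m jog '0 0 0 0 0 0 -1;0 0 0 0 0 0 -1'; python3 -m jog '0 0 0 0 0 -0.3 -1;0 0 1 0 0 0 -1;0 0 1 0 0 0 -1;0 0 1 0 0 0 -1;0 0 1 0 0 0 -1;0 0 1 0 0 0 -1;0 0 1 0 0 0 -1;0 0 1 0 0 0 -1'; python3 -m jog '0 0 1 0 0 0 -1;0 0 0.3 0 0 0 -1;0 0 0 0 0 0 -1'; python3 - <<'E'
from h import *
go([.4425,.180,.042],down(177.9))
p,d=vision.snapshot('wrist'); save('j_w',p)
E
```

```text
clock: 18.12
tool_pos: [0.4535, 0.1616, 0.0314]
orientation: [-180.0, 0.1, -134.6]
force: [0.2, 0.1, -0.5]
opening: 0.0499
clock: 18.38
tool_pos: [0.4535, 0.1616, 0.0314]
orientation: [-180.0, 0.1, -134.6]
force: [-0.6, 0.1, 7.5]
opening: 0.0499
clock: 19.38
tool_pos: [0.4525, 0.161, 0.0428]
orientation: [180.0, 0.0, -174.9]
force: [0.2, -0.2, -2.0]
opening: 0.0497
clock: 19.75
tool_pos: [0.4526, 0.161, 0.0424]
orientation: [180.0, 0.0, 177.9]
force: [0.2, -0.5, -1.4]
opening: 0.0498
t 19.75 at [0.4526 0.161  0.0424] rpy [179.9831   0.0142 177.9005] F [ 0.2102 -0.4706 -1.4011] open 0.0498 J [ 43.  14. -37.  -0. -39. -45.]
  turn [0. 0. 0.] | shift after turn [0.269 0.465 0.01 ] | before turn [0.269 0.465 0.01 ]
```

View pics/j_w.png

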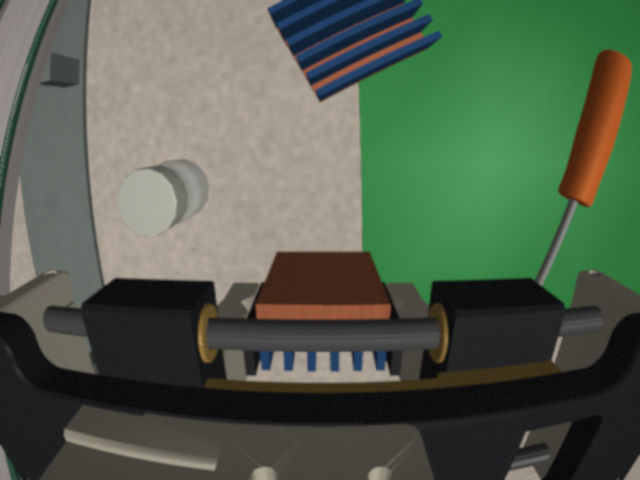

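```bash
python3 -m jog '0 0 0 0.27 0.46 0 -1;-1 0 0 0 0 0 -1;-1 0 0 0 0 0 -1;-1 0 0 0 0 0 -1;-1 0 0 0 0 0 -1;-1 0 0 0 0 0 -1;-1 0 0 0 0 0 -1;0 0 0 0 0 0 -1'; python3 - <<'E'
from h import *
o=ctrl.get_obs(); go(o['tool_pos']-[0,0,.007])
E
```

```text
clock: 20.8
tool_pos: [0.4431, 0.1777, 0.0413]
orientation: [145.6, -0.1, 177.6]
force: [-0.2, -1.2, -1.6]
opening: 0.05
t 20.8 at [0.4431 0.1777 0.0413] rpy [145.6375  -0.0699 177.5931] F [-0.2042 -1.1977 -1.5901] open 0.05 J [ 13.  17. -26. -47. -48.  18.]
  turn [0. 0. 0.] | shift after turn [-0.    -0.099  0.144] | before turn [-0.    -0.099  0.144]
```

```bash
python3 -m jog '0 0 0 0 -0.1 0.14 -1;0 0 0 0 0 0 1;0 0 0 0 0 0 1;0 0 0 0 0 0 1;0 0 0 0 0 -1 1;0 0 0 0 0 -1 1;1 0 0 0 0 0 1;1 0 0 0 0 0 1'; python3 -m jog '1 0 0 0 0 0 1;1 0 0 0 0 0 1;1 0 0 0 0 0 1;1 0 0 0 0 0 1;0 0 0 0 0.5 -0.5 0.65;0 0 0 0 0 0 0.65'; python3 - <<'E'
from h import *
go([.4425,.130,.012],down(177.9))
p,w=wcloud(); save('k_w',p)
E
```

```text
clock: 21.8
tool_pos: [0.4418, 0.1338, 0.1023]
orientation: [157.2, 0.2, 177.7]
force: [-1.0, -0.4, -0.8]
opening: 0.0877
clock: 22.55
tool_pos: [0.4422, 0.1566, 0.1225]
orientation: [179.9, 0.1, 178.0]
force: [0.9, -1.4, -0.0]
opening: 0.0745
t 22.55 at [0.4422 0.1566 0.1225] rpy [179.8859   0.1444 177.9823] F [ 0.8662 -1.3865 -0.0132] open 0.0745 J [ 44.   7. -33.   0. -50. -46.]
  turn [0.02 0.03 0.01] | shift after turn [-0.031 -0.663  2.762] | before turn [-0.023 -0.669  2.76 ]
```

View pics/k_w.png

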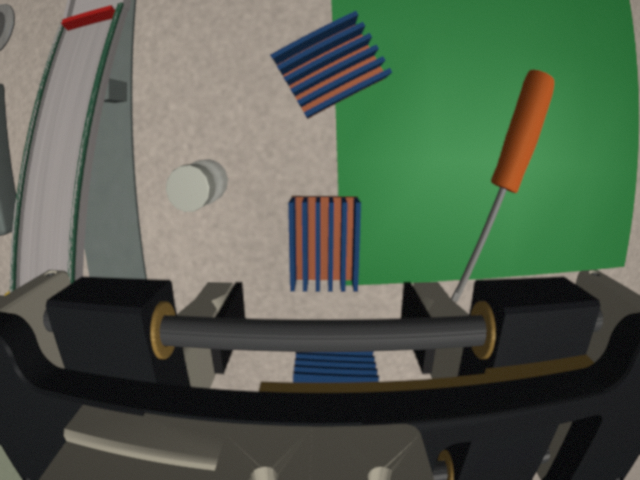

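```bash
python3 - <<'E'
from h import *
P=wray([[290,197],[360,197],[358,290],[291,290],[325,244]],.030); print(P)
go([*P[4][:2],.012],down(177.9))
E
```

```text
[[0.4637 0.1211 0.03  ]
 [0.416  0.1229 0.03  ]
 [0.418  0.1915 0.03  ]
 [0.4672 0.1897 0.03  ]
 [0.441  0.1554 0.03  ]]
t 22.6 at [0.4415 0.1554 0.1216] rpy [179.9275   0.0564 177.9116] F [ 0.32   -1.4506 -0.7688] open 0.0734 J [ 44.   7. -33.  -0. -50. -46.]
  turn [0.01 0.01 0.  ] | shift after turn [ 0.012 -0.     2.739] | before turn [ 0.015 -0.004  2.739]
```

```bash
python3 -m jog '0 0 0 0 0 0.9 0.65;0 0 0 0 0 0.9 0.65;0 0 0 0 0 0.93 0.65;0 0 0 0 0 0 0.65;0 0 0 0 0 0 -1;0 0 0 0 0 0 -1;0 0 0 0 0 0 -1;0 0 0 0 0 0 -1'; python3 -m jog '0 0 0 0 0 0 -1;0 0 0 0 0 -1 -1;0 0 0 0 0 -1 -1;0 0 0 0 0 -1 -1;0 0 0 0 0 -1 -1;-1 0 0 0 0 0 -1;-1 0 0 0 0 0 -1;-1 0 0 0 0 0 -1'; python3 -m jog '-0.84 0 0 0 0 0 -1;0 0 0 0 0 0 -1'; python3 - <<'E'
from h import *
rot=R.from_matrix(np.stack([-ux,np.cross(-dz,-ux),-dz],1))
go(deckpt(0,.04,.08),rot)
E
```

```text
clock: 23.6
tool_pos: [0.4421, 0.155, 0.0132]
orientation: [179.9, 0.1, 177.8]
force: [-2.0, 0.3, 8.8]
opening: 0.0498
clock: 24.6
tool_pos: [0.4411, 0.1548, 0.1727]
orientation: [162.6, 0.1, 177.9]
force: [-1.0, -1.9, -2.1]
opening: 0.0494
clock: 24.85
tool_pos: [0.4416, 0.1533, 0.1721]
orientation: [158.0, -0.0, 177.6]
force: [0.1, -0.2, -0.8]
opening: 0.0498
t 24.85 at [0.4416 0.1533 0.1721] rpy [157.9679  -0.0154 177.6392] F [ 0.1279 -0.2026 -0.7727] open 0.0498 J [ 25.   2. -25. -24. -55. -15.]
  turn [ 0.01  0.01 -0.04] | shift after turn [-4.655 -4.566 -0.174] | before turn [-4.675 -4.546 -0.169]
```

```bash
python3 -m jog '0 0 0 -0.9 -0.9 0 -1;0 0 0 -0.95 -0.9 0 -1;0 0 0 -0.95 -0.9 0 -1;0 0 0 -0.95 -0.95 0 -1;0 0 0 -0.9 -0.9 0 -1;0 0 0 0 0 0 -1'; python3 - <<'E'
from h import *
rot=R.from_matrix(np.stack([-ux,np.cross(-dz,-ux),-dz],1))
go(deckpt(0,.04,.014),rot)
p,d=vision.snapshot('wrist'); save('l_w',p)
p,d=vision.snapshot('scene'); save('l_s',p,(290,190,450,380),3.3)
E
```

```text
clock: 25.6
tool_pos: [0.6219, -0.0233, 0.101]
orientation: [158.2, -0.2, 177.7]
force: [-0.5, 0.8, -1.7]
opening: 0.0497
t 25.6 at [ 0.6219 -0.0233  0.101 ] rpy [158.1537  -0.2354 177.6926] F [-0.5484  0.759  -1.7021] open 0.0497 J [  1.  24.  -5. -25. -62.   9.]
  turn [-0.03 -0.02 -0.05] | shift after turn [0.012 0.036 1.419] | before turn [0.009 0.04  1.419]
```

View pics/l_w.png

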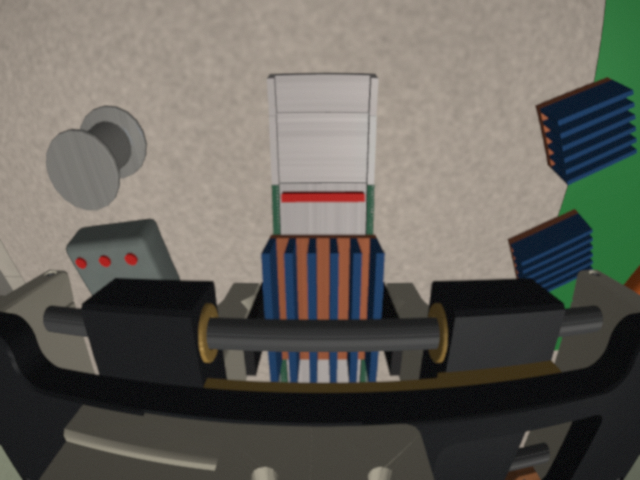

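View pics/l_s.png

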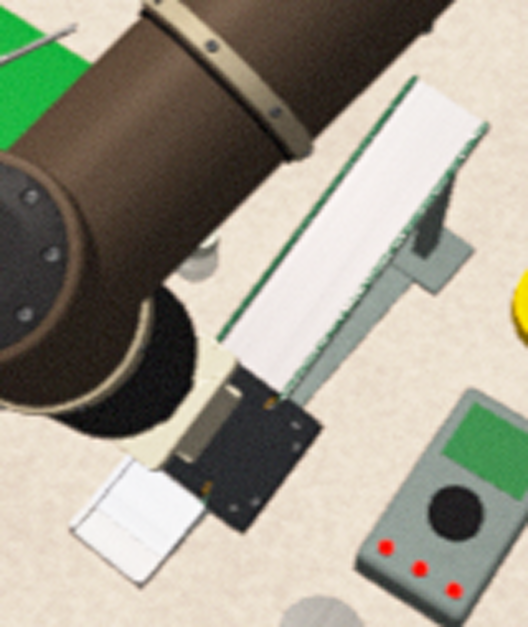

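```bash
python3 - <<'E'
from h import *
P=wray([[282,201],[364,200]],.0215);print('gate uphill foot',P,(P-D0)@ux,(P-D0)@uy)
P=wray([[282,192],[364,191]],.032);print('gate top downhill',P,(P-D0)@ux,(P-D0)@uy)
P=wray([[271,76],[377,76]],.0135);print('lip end walltop',P,(P-D0)@ux,(P-D0)@uy)
E
```

```text
gate uphill foot [[ 0.6471 -0.0255  0.0215]
 [ 0.595  -0.0242  0.0215]] [ 0.0257 -0.0264] [0.0079 0.0073]
gate top downhill [[ 0.6449 -0.0382  0.032 ]
 [ 0.5962 -0.037   0.032 ]] [ 0.024  -0.0247] [-0.0048 -0.0054]
lip end walltop [[ 0.6471 -0.1041  0.0135]
 [ 0.5878 -0.1019  0.0135]] [ 0.0286 -0.0308] [-0.0706 -0.0705]
```

```bash
sed -i 's/O=np.array(\[.6211,-.0325\])/O=np.array([.6208,-.0303])/' h.py; python3 - <<'E'
from h import *
rot=R.from_matrix(np.stack([-ux,np.cross(-dz,-ux),-dz],1))
go(deckpt(0,.042,.015),rot)
E
```

```text
t 25.7 at [ 0.6206 -0.021   0.1029] rpy [158.0667  -0.1393 177.802 ] F [-0.5699 -0.6356 -0.9459] open 0.05 J [  1.  24.  -5. -25. -62.   9.]
  turn [-0.01 -0.02 -0.02] | shift after turn [-0.014  0.069  1.437] | before turn [-0.016  0.071  1.436]
```

```bash
python3 -m jog '0 0 0 0 0.07 0.5 -1;0 0 0 0 0 0.5 -1;0 0 0 0 0 0.34 -1;0 0 0 0 0 0 -1;0 0 0 0 0 0 -1'; python3 - <<'E'
from h import *
go(deckpt(0,.042,.014))
E
```

```text
clock: 26.32
tool_pos: [0.6219, 0.0014, 0.0554]
orientation: [158.0, 0.0, 177.8]
force: [1.0, -0.3, -1.5]
opening: 0.0502
t 26.32 at [0.6219 0.0014 0.0554] rpy [158.0098   0.0044 177.8458] F [ 1.0258 -0.2805 -1.5364] open 0.0502 J [  3.  27.  -7. -26. -57.  10.]
  turn [0. 0. 0.] | shift after turn [-0.002 -0.008  0.149] | before turn [-0.002 -0.008  0.149]
```

```bash
python3 -m jog '0 0 0 0 0 0.1 -1;0 0 0 0 0 0 -1;0 0 0 0 0 0 -1'; python3 -m jog '0 0 0 0 0 0.05 -1;0 0 0 0 0 0 -1;0 0 0 0 0 0 -1'; python3 - <<'E'
from h import *
go(deckpt(0,.042,.014))
E
```

```text
clock: 26.7
tool_pos: [0.6219, 0.0028, 0.0516]
orientation: [158.0, 0.0, 177.8]
force: [0.8, -1.0, -2.4]
opening: 0.0496
clock: 27.08
tool_pos: [0.6219, 0.0037, 0.0496]
orientation: [158.0, -0.0, 177.8]
force: [0.6, 0.1, -1.3]
opening: 0.0498
t 27.07 at [0.6219 0.0037 0.0496] rpy [157.9985  -0.0033 177.8243] F [ 0.576   0.0846 -1.2651] open 0.0498 J [  3.  27.  -7. -27. -56.  10.]
  turn [0. 0. 0.] | shift after turn [-0.004 -0.006 -0.006] | before turn [-0.004 -0.006 -0.006]
```

```bash
python3 -m jog '0 0 0 0 0 0.04 -1;0 0 0 0 0 0 -1;0 0 0 0 0 0 -1;0 0 0 0 0 0 0.35;0 0 0 0 0 0 0.35;0 0 0 0 0 0 0.35';  python3 -m jog '0 0 0 0 0 -0.7 0.4;0 0 0 0 0 -0.8 0.4;0 0 0 0 0 -0.5 0.4;0 0 0 0 0 0 0.4'; python3 - <<'E'
from h import *
go(deckpt(0,.042,.014))
p,d=vision.snapshot('wrist'); save('m_w',p)
E
```

```text
clock: 27.82
tool_pos: [0.6216, 0.0045, 0.0478]
orientation: [158.0, -0.0, 177.8]
force: [0.0, 0.6, -0.5]
opening: 0.0592
clock: 28.32
tool_pos: [0.6216, -0.0261, 0.1237]
orientation: [158.0, 0.2, 177.8]
force: [0.4, -0.1, -0.5]
opening: 0.061
t 28.32 at [ 0.6216 -0.0261  0.1237] rpy [157.994    0.1593 177.791 ] F [ 0.3527 -0.1268 -0.548 ] open 0.061 J [  1.  23.  -4. -25. -64.   8.]
  turn [0. 0. 0.] | shift after turn [ 0.022 -0.011  1.991] | before turn [ 0.022 -0.011  1.991]
```

View pics/m_w.png

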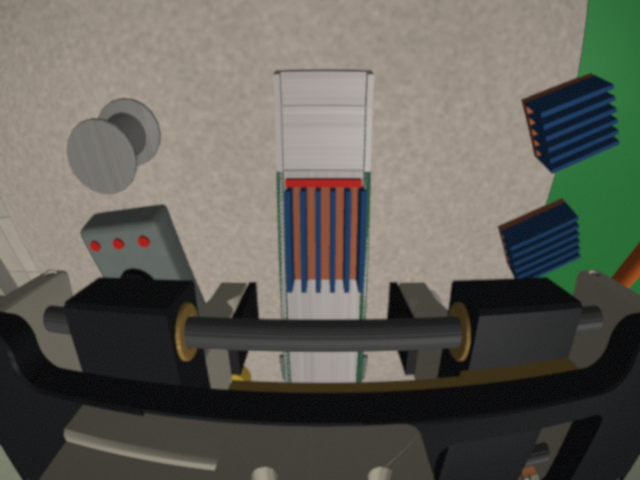

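```bash
python3 -m jog '1 0 0 0 0 -1 0.65;1 0 0 0 0 0 0.65;1 0 0 0 0 0 0.65;0.84 0 0 0 0 0 0.65;0 0 1 0 0 0 0.65;0 0 1 0 0 0 0.65;0 0 1 0 0 0 0.65;0 0 1 0 0 0 0.65'; python3 -m jog '0 0 1 0 0 0 0.65;0 0 1 0 0 0 0.65;0 0 1 0 0 0 0.65;0 0 1 0 0 0 0.65;0 0 1 0 0 0 0.65;0 0 1 0 0 0 0.65;0 0 0.63 0 0 0 0.65'; python3 - <<'E'
from h import *
go([.433,.032,.11],down(117))
E
```

```text
clock: 29.38
tool_pos: [0.6193, -0.0401, 0.1576]
orientation: [-179.9, -0.1, 154.7]
force: [-0.3, 0.8, 1.0]
opening: 0.0724
clock: 30.25
tool_pos: [0.6194, -0.0402, 0.1576]
orientation: [-179.9, -0.1, 116.8]
force: [-0.5, -0.1, -0.9]
opening: 0.0724
t 30.25 at [ 0.6194 -0.0402  0.1576] rpy [-179.8693   -0.0733  116.7887] F [-0.5489 -0.0969 -0.8643] open 0.0724 J [ 14.  19. -12.  -0. -60. -77.]
  turn [-0.02 -0.01 -0.04] | shift after turn [ 3.722 -3.332  1.19 ] | before turn [ 3.708 -3.343  1.203]
```

```bash
python3 -m jog '0 0 0 0.93 -0.83 0 0.65;0 0 0 0.93 -0.83 0 0.65;0 0 0 0.93 -0.83 0 0.65;0 0 0 0.93 -0.83 0.2 0.65;0 0 0 0 0 0.8 0.65;0 0 0 0 0 0 0.65;0 0 0 0 0 0 0.65'; python3 - <<'E'
from h import *
go([.433,.032,.11],down(117))
p,d=vision.snapshot('wrist'); save('n_w',p)
E
```

```text
clock: 31.12
tool_pos: [0.4349, 0.032, 0.1196]
orientation: [-180.0, 0.0, 116.9]
force: [-0.2, 0.4, 0.6]
opening: 0.0725
t 31.12 at [0.4349 0.032  0.1196] rpy [-179.9522    0.016   116.9273] F [-0.2314  0.4045  0.6201] open 0.0725 J [ 30.   4. -37.   0. -49. -93.]
  turn [-0.01  0.   -0.01] | shift after turn [ 0.021 -0.041  0.239] | before turn [ 0.021 -0.041  0.239]
```

View pics/n_w.png

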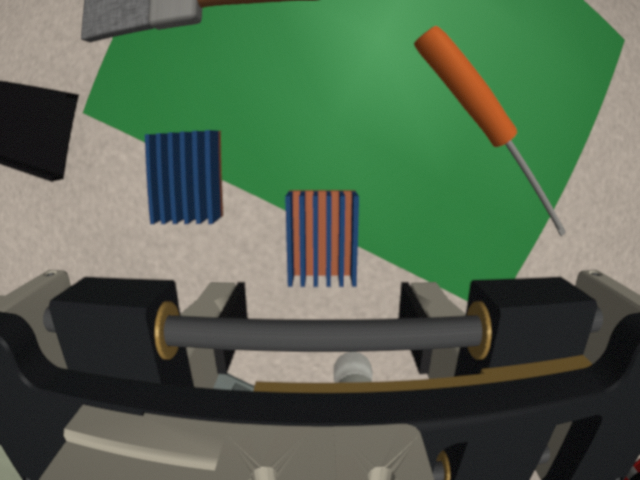

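```bash
python3 - <<'E'
from h import *
P=wray([[287,191],[358,191],[357,286],[290,286],[322,238.5]],.030); print(P)
go([*P[4][:2],.012],down(117))
E
```

```text
[[ 0.4126 -0.0061  0.03  ]
 [ 0.3909  0.0367  0.03  ]
 [ 0.452   0.0689  0.03  ]
 [ 0.474   0.0255  0.03  ]
 [ 0.4316  0.0301  0.03  ]]
t 31.18 at [0.4352 0.0321 0.1198] rpy [179.9961   0.0119 116.908 ] F [ 0.2425 -0.4463  0.4149] open 0.0721 J [ 30.   4. -37.   0. -49. -93.]
  turn [ 0.    0.   -0.02] | shift after turn [-0.004 -0.103  2.695] | before turn [-0.004 -0.103  2.695]
```

```bash
python3 -m jog '0 0 0 0 -0.08 0.8 0.65;0 0 0 0 0 0.9 0.65;0 0 0 0 0 0.99 0.65;0 0 0 0 0 0 0.65;0 0 0 0 0 0 -1;0 0 0 0 0 0 -1;0 0 0 0 0 0 -1;0 0 0 0 0 0 -1'; python3 -m jog '0 0 0 0 0 0 -1;0 0 0 0 0 -1 -1;0 0 0 0 0 -1 -1;0 0 0 0 0 -1 -1;0 0 -1 0 0 -1 -1;0 0 -1 0 0 0 -1;0 0 -1 0 0 0 -1;0 0 -1 0 0 0 -1'; python3 -m jog '0 0 -1 0 0 0 -1;0 0 -1 0 0 0 -1;0 0 -1 0 0 0 -1;0 0 -1 0 0 0 -1;0 0 -1 0 0 0 -1;0 0 -1 0 0 0 -1;0 0 -0.63 0 0 0 -1;-1 0 0 0 0 0 -1'; python3 -m jog '-1 0 0 0 0 0 -1;-1 0 0 0 0 0 -1;-0.85 0 0 0 0 0 -1;0 0 0 0 0 0 -1';python3 - <<'E'
from h import *
rot=R.from_matrix(np.stack([-ux,np.cross(-dz,-ux),-dz],1))
go(deckpt(0,.110,.08),rot)
E
```

```text
clock: 32.17
tool_pos: [0.4325, 0.0309, 0.013]
orientation: [179.9, 0.0, 116.9]
force: [-1.2, 1.2, 8.7]
opening: 0.0495
clock: 33.17
tool_pos: [0.4313, 0.0304, 0.1723]
orientation: [179.9, 0.0, 140.0]
force: [0.1, 0.1, -0.4]
opening: 0.0499
clock: 34.17
tool_pos: [0.431, 0.0314, 0.1719]
orientation: [174.2, 0.0, 178.1]
force: [-0.2, -0.3, -1.2]
opening: 0.0498
clock: 34.67
tool_pos: [0.4317, 0.0292, 0.1719]
orientation: [157.9, -0.0, 177.6]
force: [0.2, -0.8, -0.8]
opening: 0.0497
t 34.67 at [0.4317 0.0292 0.1719] rpy [157.9152  -0.0108 177.618 ] F [ 0.1889 -0.7502 -0.7887] open 0.0497 J [  8.   2. -24. -25. -62.   1.]
  turn [ 0.01  0.02 -0.05] | shift after turn [-4.778  0.119  1.005] | before turn [-4.776  0.139  1.013]
```

```bash
python3 -m jog '0 0 0 -1 0.1 0 -1;0 0 0 -1 0 0 -1;0 0 0 -1 0 0 -1;0 0 0 -1 0 0 -1;0 0 0 -0.78 0 0.3 -1;0 0 0 0 0 0.6 -1;0 0 0 0 0 0 -1;0 0 0 0 0 0 -1'; python3 - <<'E'
from h import *
rot=R.from_matrix(np.stack([-ux,np.cross(-dz,-ux),-dz],1))
go(deckpt(0,.110,.014),rot)
p,d=vision.snapshot('wrist'); save('o_w',p)
E
```

```text
clock: 35.67
tool_pos: [0.6232, 0.0407, 0.1409]
orientation: [158.0, 0.0, 177.9]
force: [0.3, 0.2, -1.1]
opening: 0.0497
t 35.67 at [0.6232 0.0407 0.1409] rpy [158.0026   0.0384 177.88  ] F [ 0.2669  0.219  -1.0999] open 0.0497 J [  7.  21.  -4. -24. -63.   2.]
  turn [-0.    0.01 -0.  ] | shift after turn [-0.004 -0.018  1.764] | before turn [-0.003 -0.018  1.764]
```

View pics/o_w.png

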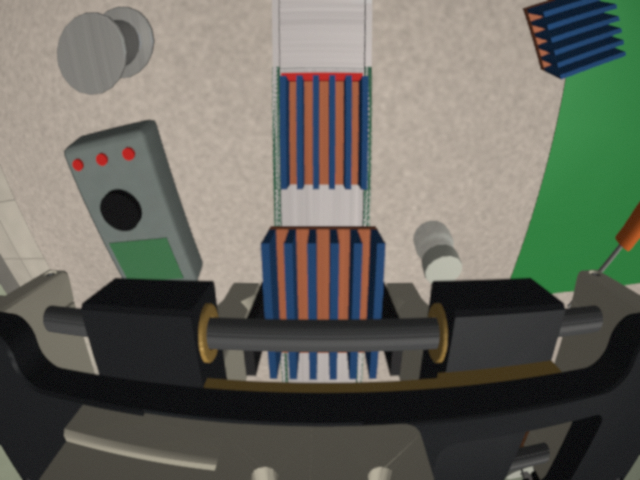

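```bash
python3 -m jog '0 0 0 0 -0.02 0.6 -1;0 0 0 0 0 0.6 -1;0 0 0 0 0 0.4 -1;0 0 0 0 0 0.17 -1;0 0 0 0 0 0 -1;0 0 0 0 0 0 -1'; python3 - <<'E'
from h import *
go(deckpt(0,.110,.0125))
E
```

```text
clock: 36.48
tool_pos: [0.6247, 0.0661, 0.0747]
orientation: [157.9, 0.1, 177.8]
force: [-0.6, 0.1, -0.8]
opening: 0.0496
t 36.48 at [0.6247 0.0661 0.0747] rpy [157.9364   0.0615 177.8173] F [-0.556   0.1383 -0.808 ] open 0.0496 J [  9.  25.  -7. -26. -56.   3.]
  turn [0. 0. 0.] | shift after turn [0.009 0.01  0.03 ] | before turn [0.009 0.01  0.03 ]
```

```bash
python3 -m jog '0 0 0 0 0 0.03 -1;0 0 0 0 0 0 -1;0 0 0 0 0 0 0.35;0 0 0 0 0 0 0.35;0 0 0 0 0 0 0.35';  python3 -m jog '0 0 0 0 0 -0.7 0.4;0 0 0 0 0 -0.8 0.4;0 0 0 0 0 -0.5 0.4;0 0 0 0 0 0 0.4'; python3 - <<'E'
from h import *
p,d=vision.snapshot('wrist'); save('p_w',p)
go([.436,-.079,.12],down(115))
E
```

```text
clock: 37.1
tool_pos: [0.6241, 0.0668, 0.0727]
orientation: [157.9, -0.0, 177.8]
force: [-0.1, -0.4, 0.7]
opening: 0.059
clock: 37.6
tool_pos: [0.6239, 0.0363, 0.1485]
orientation: [157.9, 0.2, 177.8]
force: [-0.3, 0.0, -0.8]
opening: 0.0613
t 37.65 at [0.6232 0.0368 0.1472] rpy [157.9077   0.0387 177.7907] F [-0.5421  0.0773 -0.2784] open 0.0615 J [  7.  21.  -4. -24. -64.   2.]
  turn [ 3.46 -2.11 10.82] | shift after turn [-0.645 -5.464  0.68 ] | before turn [ 4.565 -3.101 -0.528]
```

View pics/p_w.png

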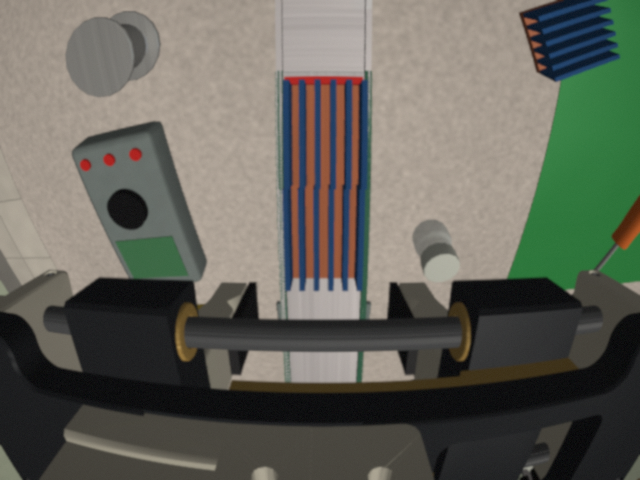

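```bash
python3 -m jog '1 0 0 0 0 -0.5 0.65;1 0 0 0 0 0 0.65;1 0 0 0 0 0 0.65;0.85 0 0 0 0 0 0.65;0 0 1 0 0 0 0.65;0 0 1 0 0 0 0.65;0 0 1 0 0 0 0.65;0 0 1 0 0 0 0.65'; python3 -m jog '0 0 1 0 0 0 0.65;0 0 1 0 0 0 0.65;0 0 1 0 0 0 0.65;0 0 1 0 0 0 0.65;0 0 1 0 0 0 0.65;0 0 1 0 0 0 0.65;0 0 1 0 0 0 0.65;0 0 0 0 0 0 0.65'; python3 - <<'E'
from h import *
go([.436,-.079,.12],down(115))
E
```

```text
clock: 38.65
tool_pos: [0.622, 0.0296, 0.1638]
orientation: [-179.9, -0.1, 154.7]
force: [-0.3, -0.1, -0.7]
opening: 0.0724
clock: 39.65
tool_pos: [0.6222, 0.0295, 0.1641]
orientation: [-179.9, -0.0, 114.9]
force: [-0.2, 0.3, 0.1]
opening: 0.0722
t 39.65 at [0.6222 0.0295 0.1641] rpy [-179.8782   -0.0404  114.8549] F [-0.1938  0.3422  0.1471] open 0.0722 J [ 21.  18. -11.  -0. -61. -86.]
  turn [-0.02 -0.01 -0.03] | shift after turn [-0.491 -5.364  1.102] | before turn [-0.505 -5.36   1.113]
```

```bash
python3 -m jog '0 0 0 -0.1 -0.9 0 0.65;0 0 0 -0.1 -0.9 0 0.65;0 0 0 -0.1 -0.9 0 0.65;0 0 0 -0.1 -0.9 0 0.65;0 0 0 -0.1 -0.9 0.5 0.65;0 0 0 0 -0.86 0.6 0.65;0 0 0 0 0 0 0.65;0 0 0 0 0 0 0.65'; python3 - <<'E'
from h import *
go([.436,-.079,.012],down(115))
p,d=vision.snapshot('wrist'); save('q_w',p)
E
```

```text
clock: 40.65
tool_pos: [0.4371, -0.0787, 0.1217]
orientation: [180.0, 0.0, 114.9]
force: [0.6, 0.4, 0.6]
opening: 0.0722
t 40.65 at [ 0.4371 -0.0787  0.1217] rpy [179.9793   0.0163 114.9043] F [0.5832 0.4069 0.581 ] open 0.0722 J [ 15.   4. -36.   0. -50. -80.]
  turn [ 0.    0.   -0.02] | shift after turn [ 0.006 -0.029  2.743] | before turn [ 0.007 -0.03   2.743]
```

View pics/q_w.png

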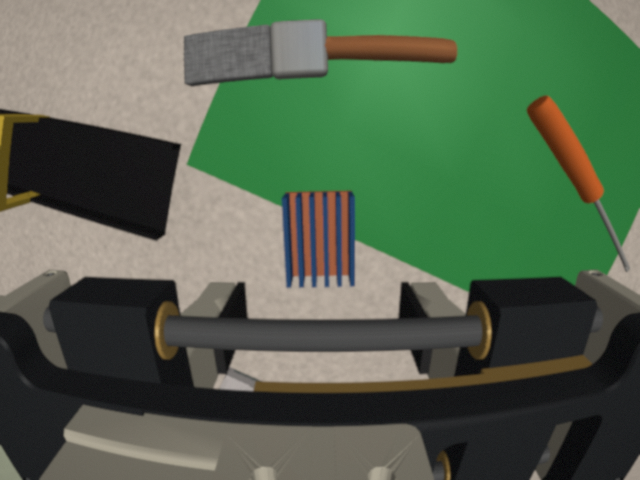

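```bash
python3 -m jog '0 0 0 -0.03 -0.08 0.8 0.65;0 0 0 0 0 0.9 0.65;0 0 0 0 0 0.99 0.65;0 0 0 0 0 0.05 0.65;0 0 0 0 0 0 -1;0 0 0 0 0 0 -1;0 0 0 0 0 0 -1;0 0 0 0 0 0 -1'; python3 -m jog '0 0 0 0 0 0 -1;0 0 0 0 0 -1 -1;0 0 0 0 0 -1 -1;0 0 0 0 0 -1 -1;0 0 -1 0 0 -1 -1;0 0 -1 0 0 0 -1;0 0 -1 0 0 0 -1;0 0 -1 0 0 0 -1'; python3 -m jog '0 0 -1 0 0 0 -1;0 0 -1 0 0 0 -1;0 0 -1 0 0 0 -1;0 0 -1 0 0 0 -1;0 0 -1 0 0 0 -1;0 0 -1 0 0 0 -1;0 0 -1 0 0 0 -1;-1 0 0 0 0 0 -1'; python3 -m jog '-1 0 0 0 0 0 -1;-1 0 0 0 0 0 -1;-0.85 0 0 0 0 0 -1;0 0 0 0 0 0 -1';python3 - <<'E'
from h import *
rot=R.from_matrix(np.stack([-ux,np.cross(-dz,-ux),-dz],1))
go(deckpt(0,.176,.06),rot)
E
```

```text
clock: 41.7
tool_pos: [0.4353, -0.0811, 0.0132]
orientation: [179.9, 0.0, 114.8]
force: [-1.1, 1.3, 8.0]
opening: 0.0495
clock: 42.7
tool_pos: [0.4339, -0.0814, 0.1725]
orientation: [179.9, 0.0, 137.9]
force: [0.1, 0.0, -1.2]
opening: 0.0496
clock: 43.7
tool_pos: [0.4335, -0.0802, 0.1721]
orientation: [174.2, 0.0, 178.1]
force: [-0.3, -1.0, -1.3]
opening: 0.0494
clock: 44.2
tool_pos: [0.4342, -0.0826, 0.1718]
orientation: [157.9, -0.0, 177.6]
force: [-0.6, -0.0, -0.7]
opening: 0.0498
t 44.2 at [ 0.4342 -0.0826  0.1718] rpy [157.9168  -0.0371 177.6277] F [-0.6495 -0.0498 -0.7313] open 0.0498 J [ -6.   7. -20. -24. -67.  14.]
  turn [ 0.01  0.01 -0.05] | shift after turn [-4.615  4.358  2.548] | before turn [-4.591  4.376  2.56 ]
```

```bash
python3 -m jog '0 0 0 -0.92 0.87 0 -1;0 0 0 -0.92 0.87 0 -1;0 0 0 -0.92 0.87 0 -1;0 0 0 -0.92 0.87 0 -1;0 0 0 -0.92 0.87 0.5 -1;0 0 0 0 0 0.9 -1;0 0 0 0 0 0.9 -1;0 0 0 0 0 0 -1'; python3 -m jog '0 0 0 0 0 0 -1'; python3 - <<'E'
from h import *
rot=R.from_matrix(np.stack([-ux,np.cross(-dz,-ux),-dz],1))
go(deckpt(0,.176,.0125),rot)
p,d=vision.snapshot('wrist'); save('r_w',p)
E
```

```text
clock: 45.2
tool_pos: [0.6231, 0.1087, 0.1495]
orientation: [158.1, -0.3, 177.9]
force: [-0.6, 0.7, -0.3]
opening: 0.0496
clock: 45.32
tool_pos: [0.6259, 0.1075, 0.1535]
orientation: [158.0, 0.1, 177.9]
force: [0.4, -0.2, -0.5]
opening: 0.0497
t 45.33 at [0.6259 0.1075 0.1535] rpy [157.9908   0.0986 177.8737] F [ 0.3595 -0.1564 -0.478 ] open 0.0497 J [ 13.  20.  -4. -24. -62.  -5.]
  turn [0.   0.02 0.  ] | shift after turn [ 0.002 -0.036  1.469] | before turn [ 0.005 -0.037  1.469]
```

View pics/r_w.png

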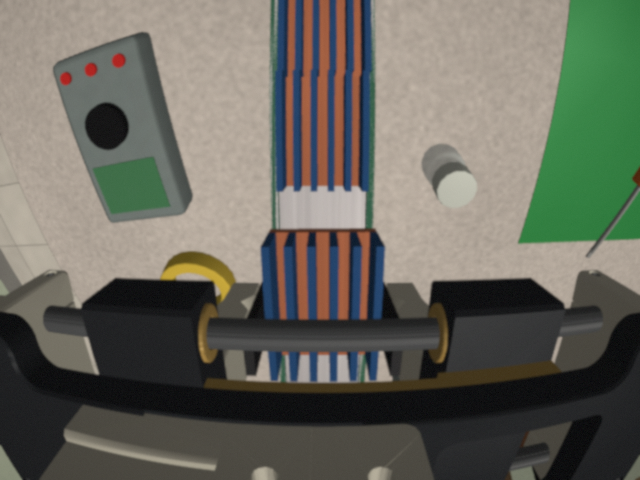

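```bash
python3 -m jog '0 0 0 0 -0.03 0.6 -1;0 0 0 0 0 0.5 -1;0 0 0 0 0 0.25 -1;0 0 0 0 0 0.1 -1;0 0 0 0 0 0 -1;0 0 0 0 0 0 -1'; python3 - <<'E'
from h import *
go(deckpt(0,.176,.0125))
E
```

```text
clock: 46.12
tool_pos: [0.6271, 0.1278, 0.0989]
orientation: [157.9, 0.1, 177.8]
force: [0.5, -1.9, 4.1]
opening: 0.0494
t 46.12 at [0.6271 0.1278 0.0989] rpy [157.9383   0.1057 177.8178] F [ 0.4525 -1.8846  4.1404] open 0.0494 J [ 15.  23.  -7. -26. -56.  -3.]
  turn [0. 0. 0.] | shift after turn [0.013 0.004 0.011] | before turn [0.013 0.004 0.011]
```

```bash
python3 -m jog '0 0 0 0 0 0 0.35;0 0 0 0 0 0 0.35;0 0 0 0 0 0 0.35';  python3 -m jog '0 0 0 0 0 -0.7 0.4;0 0 0 0 0 -0.8 0.4;0 0 0 0 0 -0.8 0.4;0 0 0 0 0 0 0.4'; python3 - <<'E'
from h import *
p,d=vision.snapshot('wrist'); save('s_w',p)
p,d=vision.snapshot('top'); save('s_t',p,(180,130,440,290),3)
go([.437,.268,.18],down(175.2))
E
```

```text
clock: 46.5
tool_pos: [0.6261, 0.1281, 0.0976]
orientation: [157.9, -0.0, 177.8]
force: [-0.2, 0.1, -0.2]
opening: 0.0589
clock: 47.0
tool_pos: [0.6264, 0.0929, 0.186]
orientation: [157.9, 0.3, 177.8]
force: [-0.0, -0.2, -0.0]
opening: 0.0614
t 47.1 at [0.6248 0.0936 0.183 ] rpy [157.9149   0.0018 177.8013] F [-0.065   0.4593 -0.4426] open 0.0616 J [ 12.  18.  -2. -24. -65.  -5.]
  turn [ 3.85 -0.09  0.45] | shift after turn [5.043 3.953 0.076] | before turn [4.859 3.843 1.641]
```

View pics/s_w.png

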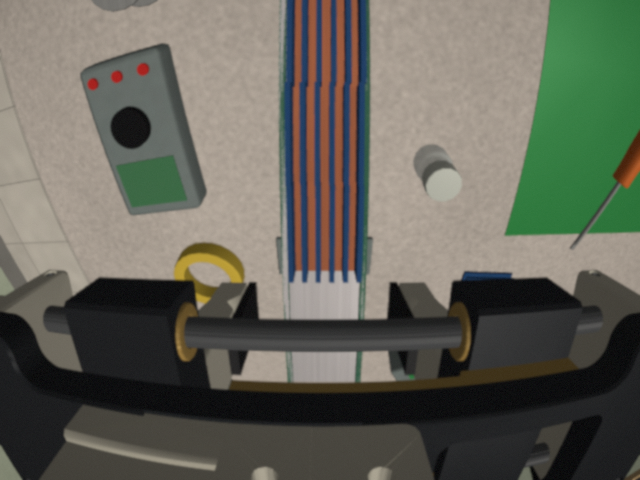

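View pics/s_t.png

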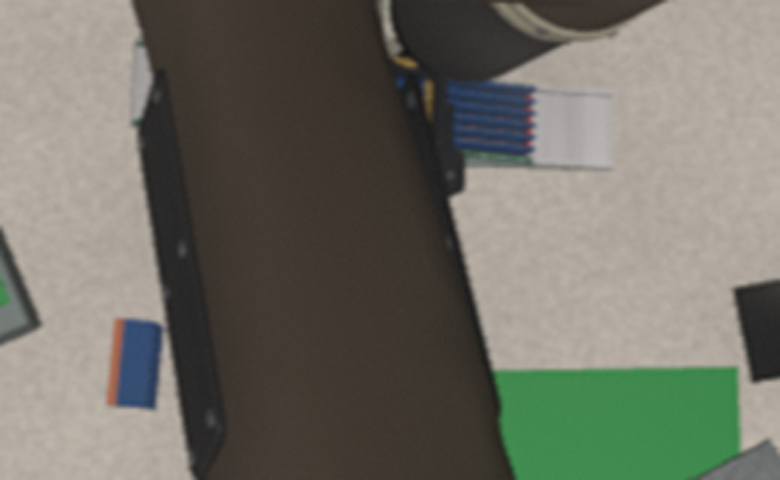

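```bash
python3 -m jog '1 0 0 0 0 -0.5 1;1 0 0 0 0 0 1;1 0 0 0 0 0 1;0.85 0 0.45 0 0 0 1;0 0 0 0.8 0.6 0 1;0 0 0 0.8 0.6 0 1;0 0 0 0.8 0.6 0 1;0 0 0 0.8 0.6 0 1'; python3 -m jog '0 0 0 0.9 0.8 0 1;0 0 0 0.9 0.7 0 1;0 0 0 0 0 0 1;0 0 0 0 0 0 1';  python3 - <<'E'
from h import *
p,w=wcloud(); save('t_w',p)
go([.437,.269,.018],down(175.2))
z=w[...,2]; m=(abs(z-.05)<.006)&(abs(w[...,0]-.437)<.06)&(abs(w[...,1]-.269)<.05)
r=cv2.minAreaRect(w[m][:,:2].astype(np.float32)); print(m.sum(),r)
E
```

```text
clock: 48.1
tool_pos: [0.5034, 0.193, 0.2005]
orientation: [-179.9, -0.2, 175.3]
force: [0.4, 0.6, 0.2]
opening: 0.0876
clock: 48.6
tool_pos: [0.4379, 0.2581, 0.2013]
orientation: [-179.9, -0.2, 175.3]
force: [0.2, -0.2, -0.3]
opening: 0.0874
t 48.65 at [0.4383 0.2578 0.2014] rpy [-179.943    -0.1531  175.2596] F [-0.1529  0.0525  0.3185] open 0.0876 J [ 53.   6. -22.  -0. -62. -57.]
  turn [-0.01 -0.03  0.01] | shift after turn [0.055 0.277 4.584] | before turn [0.042 0.282 4.584]
2642 ((0.4379483163356781, 0.26996827125549316), (0.03100692108273506, 0.06543775647878647), 84.46884155273438)
```

View pics/t_w.png

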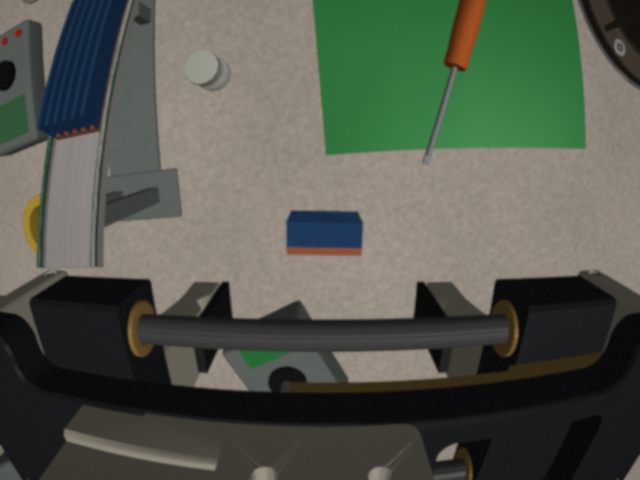

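```bash
python3 -m jog '0 0 0 0.03 0.3 0.9 1;0 0 0 0 0 0.9 1;0 0 0 0 0 0.9 1;0 0 0 0 0 0.9 1;0 0 0 0 0 0.95 1;0 0 0 0 0 0 1;0 0 0 0 0 0 -1;0 0 0 0 0 0 -1'; python3 -m jog '0 0 0 0 0 0 -1;0 0 0 0 0 0 -1;0 0 0 0 0 -0.5 -1;0 0 0 0 -1 0 -1;0 0 0 0 -1 0 -1;0 0 0 0 -0.9 0 -1;0 0 0 0 0 0 -1'; python3 - <<'E'
from h import *
p,w=wcloud(); save('u_w',p)
go([.437,.155,.037])
E
```

```text
clock: 49.65
tool_pos: [0.4387, 0.2708, 0.0215]
orientation: [179.9, -0.0, 175.2]
force: [0.1, -0.3, 0.2]
opening: 0.0731
clock: 50.52
tool_pos: [0.4273, 0.1523, 0.0403]
orientation: [-180.0, -0.1, 175.1]
force: [0.2, 0.9, -1.4]
opening: 0.066
t 50.58 at [0.4282 0.1537 0.0405] rpy [179.9622  -0.0782 175.1632] F [ 0.6899  0.6254 -0.7183] open 0.0658 J [ 45.  13. -40.  -0. -38. -49.]
  turn [0. 0. 0.] | shift after turn [-0.218  0.05   0.088] | before turn [-0.218  0.05   0.088]
```

View pics/u_w.png

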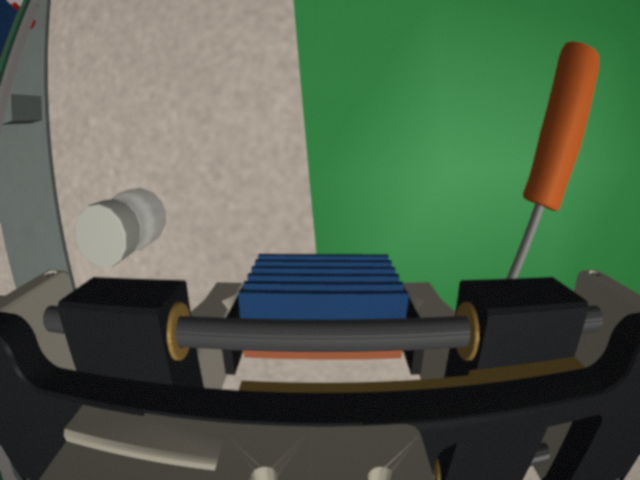

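```bash
python3 -m jog '1 0 0 0 0 0 -1;1 0 0 0 0 0 -1;1 0 0 0 0 0 -1;1 0 0 0 0 0 -1;1 0 0 0 0 0 -1;1 0 0 0 0 0 -1;1 0 0 0 0 0 -1;0.5 0 0 0 0 0 -1'; python3 -m jog '0 0 0 0 0.22 0.24 -1;0 0 0 0 0 0 -1;0 0 0 0 0 0 -1;0 0 0 0 0 0 1;0 0 0 0 0 0 1;0 0 0 0 0 0 1;0 0 0 0 0 0 1'; python3 - <<'E'
from h import *
p,w=wcloud(); save('v_w',p)
E
```

```text
clock: 51.58
tool_pos: [0.4285, 0.156, 0.0393]
orientation: [-136.9, -0.1, 175.4]
force: [-0.3, -0.3, -1.5]
opening: 0.0661
clock: 52.45
tool_pos: [0.4282, 0.1544, 0.0271]
orientation: [-137.0, -0.1, 175.2]
force: [-0.3, 0.0, -0.1]
opening: 0.0873
```

View pics/v_w.png

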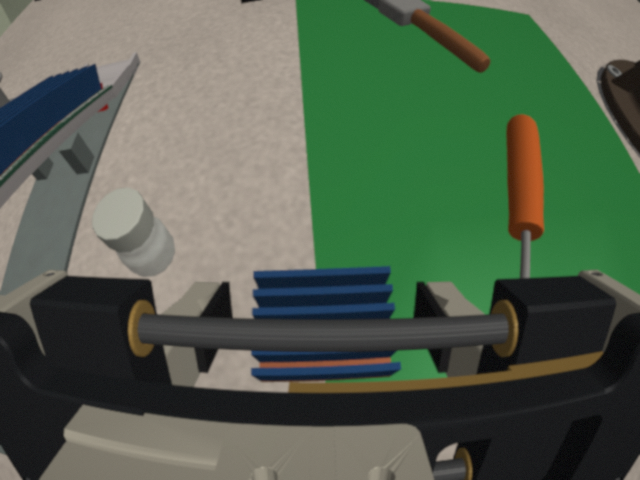

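```bash
python3 -m jog '0 0 0 0 0 -1 1;0 0 0 0 0 -1 1;-1 0 0 0 0 0 1;-1 0 0 0 0 0 1;-1 0 0 0 0 0 1;-1 0 0 0 0 0 1;-1 0 0 0 0 0 1;-1 0 0 0 0 0 1'; python3 -m jog '-1 0 0 0 0 0 1;-0.5 0 0 0 0 -0.5 0.65;0 0 -1 0 0 0 0.65;0 0 -1 0 0 0 0.65;0 0 -1 0 0 0 0.65;0 0 -1 0 0 0 0.65;0 0 -1 0 0 0 0.65;0 0 -1 0 0 0 0.65'; python3 -m jog '0 0 -1 0 0 0 0.65;0 0 -1 0 0 0 0.65;0 0 -1 0 0 0 0.65;0 0 -1 0 0 0 0.65;0 0 -1 0 0 0 0.65;0 0 -1 0 0 0 0.65;0 0 -1 0 0 0 0.65;0 0 -1 0 0 0 0.65';python3 -m jog '0 0 -1 0 0 0 0.65;0 0 -0.7 0 0 0 0.65;0 0 0 0 0 0 0.65'; python3 - <<'E'
from h import *
go([.4308,.180,.012],down(-94.8))
p,w=wcloud(); save('w_w',p)
z=w[...,2]; m=(abs(z-.03)<.004)&(abs(w[...,0]-.437)<.07)&(abs(w[...,1]-.18)<.07)
r=cv2.minAreaRect(w[m][:,:2].astype(np.float32)); print(m.sum(),r)
E
```

```text
clock: 53.5
tool_pos: [0.4327, 0.2087, 0.0858]
orientation: [-171.6, -0.1, 175.3]
force: [-0.0, -0.2, -0.3]
opening: 0.0872
clock: 54.5
tool_pos: [0.4327, 0.2095, 0.1055]
orientation: [179.9, -0.1, -150.2]
force: [-0.2, -0.1, -0.3]
opening: 0.0721
clock: 55.5
tool_pos: [0.4327, 0.2095, 0.1055]
orientation: [179.9, -0.0, -104.3]
force: [-0.0, 0.2, -0.7]
opening: 0.0725
clock: 55.88
tool_pos: [0.4327, 0.2096, 0.1055]
orientation: [179.9, -0.0, -94.8]
force: [-0.3, -0.9, 0.5]
opening: 0.0727
t 55.88 at [0.4327 0.2096 0.1055] rpy [179.8793  -0.0113 -94.8277] F [-0.3048 -0.884   0.5151] open 0.0727 J [ 49.   9. -33.  -0. -48.  36.]
  turn [ 0.02 -0.   -0.  ] | shift after turn [ 0.741 -0.014  2.337] | before turn [ 0.741 -0.019  2.337]
3404 ((0.4296422600746155, 0.16439476609230042), (0.05084061250090599, 0.06697945296764374), 87.64027404785156)
```

View pics/w_w.png

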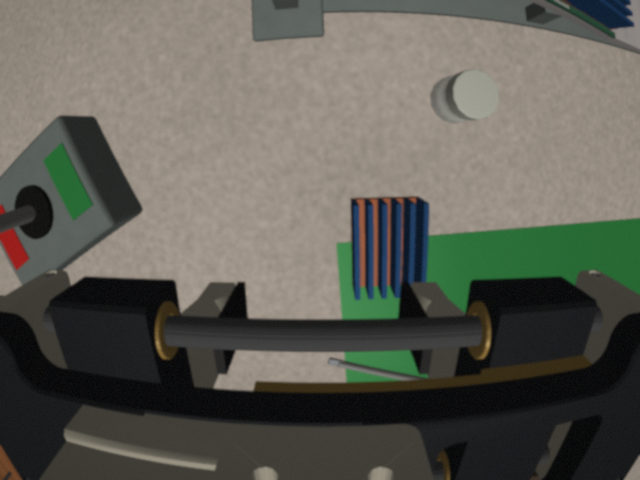

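```bash
python3 -m jog '0 0 -0.42 0 0 0 0.65;0 0 0 0.9 0.03 0 0.65;0 0 0 0.23 0 0.6 0.65;0 0 0 0 0 0.9 0.65;0 0 0 0 0 0.83 0.65;0 0 0 0 0 0 0.65;0 0 0 0 0 0 -1;0 0 0 0 0 0 -1'; python3 -m jog '0 0 0 0 0 0 -1;0 0 0 0 0 0 -1;0 0 0 0 0 0 -1;0 0 0 0 0 -1 -1;0 0 0 0 0 -1 -1;0 0 0 0 0 -1 -1;0 0 0 0 0 -1 -1;0 0 0 0 0 0 -1'; python3 - <<'E'
from h import *
p,w=wcloud(); save('x_w',p,None,.6)
rot=R.from_matrix(np.stack([-ux,np.cross(-dz,-ux),-dz],1))
go(deckpt(0,.242,.06),down(177.9))
E
```

```text
clock: 56.92
tool_pos: [0.4304, 0.1654, 0.0136]
orientation: [180.0, 0.1, -92.4]
force: [-0.1, 0.5, 0.6]
opening: 0.0573
clock: 57.92
tool_pos: [0.4314, 0.1658, 0.1757]
orientation: [-179.8, 0.3, -92.4]
force: [0.0, 0.3, -1.2]
opening: 0.0499
t 57.98 at [0.4303 0.1651 0.1737] rpy [-179.9804    0.1659  -92.406 ] F [-0.6561 -0.1394 -1.6257] open 0.0497 J [ 45.   3. -30.  -0. -58.  42.]
  turn [ 0.02  0.03 15.65] | shift after turn [-4.938  0.341  0.16 ] | before turn [-0.367 -4.936  0.163]
```

View pics/x_w.png

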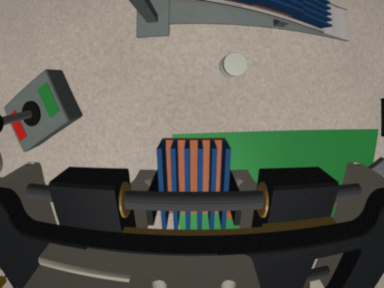

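```bash
python3 -m jog '0 0 1 0 0 0 -1;0 0 1 0 0 0 -1;0 0 1 0 0 0 -1;0 0 1 0 0 0 -1;0 0 1 0 0 0 -1;0 0 1 0 0 0 -1;0 0 1 0 0 0 -1;0 0 1 0 0 0 -1'; python3 -m jog '0 0 1 0 0 -0.7 -1;0 0 1 0 0 -0.7 -1;0 0 1 0 0 0 -1;0 0 1 0 0 0 -1;0 0 1 0 0 0 -1;0 0 1 0 0 0 -1;0 0 1 0 0 0 -1;0 0 0.65 0 0 0 -1'; python3 -m jog '-1 0 0 0 0 0 -1;-1 0 0 0 0 0 -1;-1 0 0 0 0 0 -1;-0.84 0 0 0 0 0 -1;0 0 0 0 0 0 -1'; python3 - <<'E'
from h import *
rot=R.from_matrix(np.stack([-ux,np.cross(-dz,-ux),-dz],1))
go(deckpt(0,.242,.06),rot)
E
```

```text
clock: 58.98
tool_pos: [0.4291, 0.164, 0.1708]
orientation: [179.9, -0.2, -138.4]
force: [-0.5, 0.6, -0.9]
opening: 0.05
clock: 59.98
tool_pos: [0.4293, 0.1641, 0.2267]
orientation: [-179.9, -0.2, 177.8]
force: [-0.1, 0.1, -0.9]
opening: 0.0496
clock: 60.6
tool_pos: [0.4297, 0.1632, 0.2269]
orientation: [158.0, -0.3, 177.7]
force: [0.7, -0.0, -1.2]
opening: 0.0499
t 60.6 at [0.4297 0.1632 0.2269] rpy [158.0294  -0.2565 177.7397] F [ 0.7197 -0.0452 -1.1933] open 0.0499 J [ 28.  -2. -22. -22. -61. -21.]
  turn [-0.01 -0.03 -0.04] | shift after turn [-4.953 -0.199  1.527] | before turn [-4.958 -0.177  1.512]
```

```bash
python3 -m jog '0 0 0 -1 -0.1 0 -1;0 0 0 -1 -0.1 0 -1;0 0 0 -1 0 0 -1;0 0 0 -1 0 0 -1;0 0 0 -0.95 0 0.5 -1;0 0 0 0 0 0.9 -1;0 0 0 0 0 0 -1;0 0 0 0 0 0 -1'; python3 - <<'E'
from h import *
rot=R.from_matrix(np.stack([-ux,np.cross(-dz,-ux),-dz],1))
go(deckpt(0,.242,.0125),rot)
p,d=vision.snapshot('wrist'); save('y_w',p)
E
```

```text
clock: 61.6
tool_pos: [0.6282, 0.1712, 0.1734]
orientation: [158.1, -0.1, 178.0]
force: [0.7, -0.2, -0.4]
opening: 0.0498
t 61.6 at [0.6282 0.1712 0.1734] rpy [158.0769  -0.1131 177.9975] F [ 0.7397 -0.1876 -0.3621] open 0.0498 J [ 19.  19.  -3. -23. -62. -11.]
  turn [-0.01 -0.02  0.01] | shift after turn [ 0.001 -0.051  1.332] | before turn [-0.002 -0.049  1.332]
```

View pics/y_w.png

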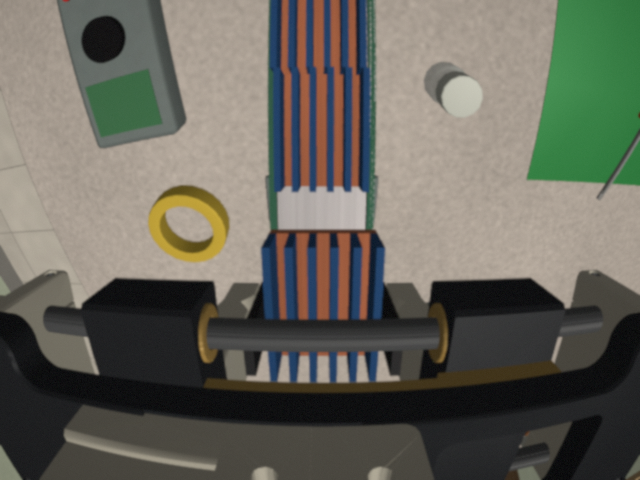

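```bash
python3 -m jog '0 0 0 0 -0.05 0.6 -1;0 0 0 0 0 0.45 -1;0 0 0 0 0 0.18 -1;0 0 0 0 0 0.08 -1;0 0 0 0 0 0 -1;0 0 0 0 0 0 -1'; python3 - <<'E'
from h import *
go(deckpt(0,.242,.0125))
E
```

```text
clock: 62.4
tool_pos: [0.6291, 0.1888, 0.1241]
orientation: [158.0, -0.1, 177.9]
force: [-0.2, -0.0, -0.6]
opening: 0.0496
t 62.4 at [0.6291 0.1888 0.1241] rpy [157.9827  -0.0796 177.931 ] F [-0.1662 -0.0478 -0.5663] open 0.0496 J [ 20.  22.  -5. -25. -57. -10.]
  turn [0. 0. 0.] | shift after turn [0.005 0.003 0.025] | before turn [0.005 0.003 0.025]
```

```bash
python3 -m jog '0 0 0 0 0 0.02 -1;0 0 0 0 0 0 -1;0 0 0 0 0 0 0.35;0 0 0 0 0 0 0.35;0 0 0 0 0 0 0.35';  python3 -m jog '0 0 0 0 0 -0.7 0.4;0 0 0 0 0 -0.8 0.4;0 0 0 0 0 -0.8 0.4;0 0 0 0 0 -0.5 0.4;1 0 0 0 0 0 0.4;1 0 0 0 0 0 0.4;1 0 0 0 0 0 0.4;0.84 0 0 0 0 0 0.4'; python3 - <<'E'
from h import *
p,d=vision.snapshot('wrist'); save('z_w',p)
p,d=vision.snapshot('scene'); save('z_s',p,(270,170,470,380),2.8)
go([.477,-.345,.18],down(-80.5))
go([.477,-.345,.18],down(99.5))
E
```

```text
clock: 63.02
tool_pos: [0.6286, 0.1892, 0.1226]
orientation: [158.0, -0.1, 177.9]
force: [0.7, -0.2, -0.0]
opening: 0.0588
clock: 64.03
tool_pos: [0.6273, 0.1476, 0.2265]
orientation: [-179.8, -0.1, 178.0]
force: [-0.2, -0.5, 0.3]
opening: 0.0617
t 64.12 at [0.6269 0.1487 0.2255] rpy [-179.8447   -0.2058  178.0982] F [-0.5795  0.0836  0.2783] open 0.0613 J [ 31.  18.  -3.   0. -69. -33.]
  turn [  0.01  -0.05 -17.7 ] | shift after turn [11.555  5.735  1.138] | before turn [  3.333 -12.458   1.184]
t 64.12 at [0.6269 0.1487 0.2255] rpy [-179.8447   -0.2058  178.0982] F [-0.5795  0.0836  0.2783] open 0.0613 J [ 31.  18.  -3.   0. -69. -33.]
  turn [-0.05 -0.01 13.72] | shift after turn [-11.555  -5.735   1.138] | before turn [  3.333 -12.458   1.184]
```

View pics/z_w.png

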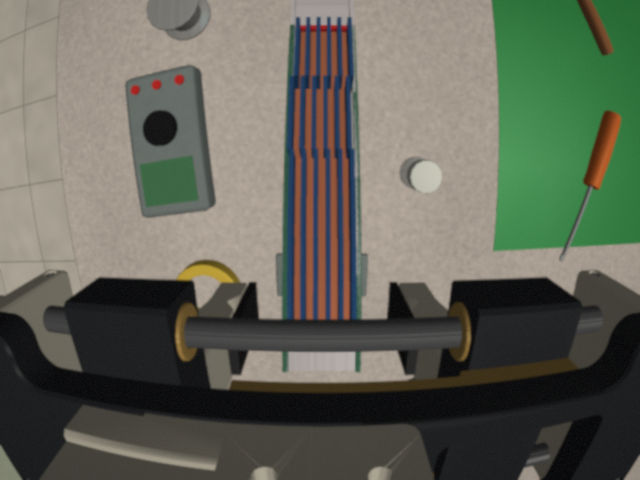

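View pics/z_s.png

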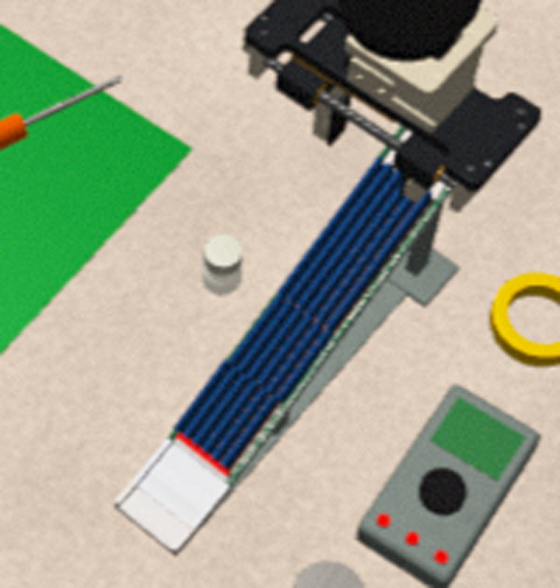

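```bash
python3 -m jog '0 0 1 0 0 0 0.4;0 0 1 0 0 0 0.4;0 0 1 0 0 0 0.4;0 0 1 0 0 0 0.4;0 0 1 0 0 0 0.4;0 0 1 0 0 0 0.4;0 0 1 0 0 0 0.4;0 0 1 0 0 0 0.4'; python3 -m jog '0 0 1 0 0 0 0.4;0 0 1 0 0 0 0.4;0 0 1 0 0 0 0.4;0 0 1 0 0 0 0.4;0 0 1 0 0 0 0.4;0 0 0.72 0 0 0 0.4;0 0 0 -0.96 -0.48 0 0.4;0 0 0 -0.96 -0.48 0 0.4'; python3 -m jog '0 0 0 -0.96 -0.48 0 0.4;0 0 0 -0.96 -0.48 0 0.4;0 0 0 -0.96 -0.48 0 0.4;0 0 0 -0.96 -0.48 0 0.4;0 0 0 -0.96 -0.48 0 0.4;0 0 0 -0.96 -0.48 0 0.4;0 0 0 -0.96 -0.48 0 0.4;0 0 0 -0.96 -0.48 0 0.4'; python3 -m jog '0 0 0 -0.96 -0.48 0 0.4;0 0 0 -0.96 -0.45 0.5 0.4;0 0 0 0 0 0.5 0.4;0 0 0 0 0 0 0.4;0 0 0 0 0 0 0.4'; python3 - <<'E'
from h import *
p,w=wcloud(); save('A_w',p)
go([.477,-.345,.042],down(99.5))
z=w[...,2]; m=(z>.058)&(z<.07)&(abs(w[...,0]-.477)<.07)&(abs(w[...,1]+.345)<.06)
r=cv2.minAreaRect(w[m][:,:2].astype(np.float32)); print(m.sum(),r)
p,w=cloud('top'); save('A_t',p)
E
```

```text
clock: 65.12
tool_pos: [0.6274, 0.1469, 0.2264]
orientation: [-179.9, -0.2, 131.9]
force: [-0.5, 1.3, -0.3]
opening: 0.0614
clock: 66.12
tool_pos: [0.6015, 0.0644, 0.2261]
orientation: [-179.9, -0.1, 99.4]
force: [0.8, 0.2, -0.0]
opening: 0.0615
clock: 67.12
tool_pos: [0.4995, -0.2642, 0.2268]
orientation: [-180.0, -0.1, 99.3]
force: [1.0, -0.5, 0.3]
opening: 0.0616
clock: 67.75
tool_pos: [0.4764, -0.3447, 0.1877]
orientation: [-179.9, -0.0, 99.3]
force: [-0.3, -0.6, 0.4]
opening: 0.0615
t 67.8 at [ 0.4767 -0.3446  0.188 ] rpy [-179.9756    0.0105   99.3654] F [ 0.1639 -0.1434  0.1822] open 0.0613 J [-17.  14. -14.   0. -62. -64.]
  turn [-0.    0.   -0.02] | shift after turn [-0.011  0.007  3.651] | before turn [-0.01   0.008  3.651]
1737 ((0.4784328043460846, -0.34530919790267944), (0.07865608483552933, 0.013869471848011017), 9.286674499511719)
```

View pics/A_w.png

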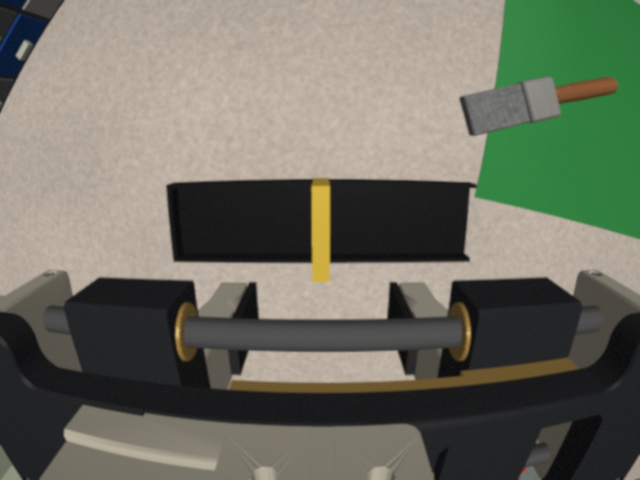

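View pics/A_t.png

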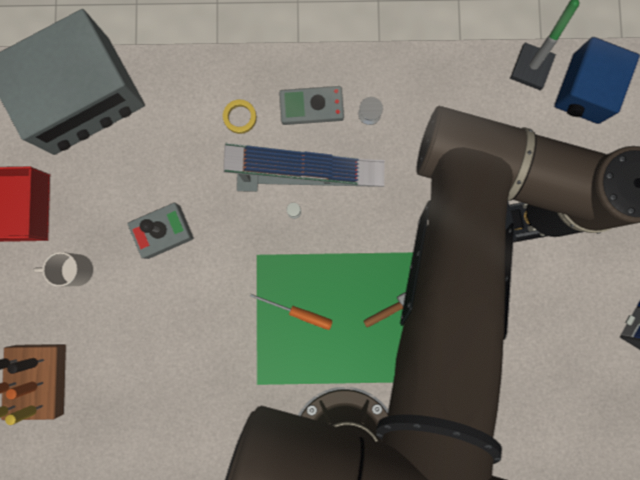

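```bash
python3 -m jog '0 0 0 0 0.04 0.9 0.4;0 0 0 0 0 0.9 0.4;0 0 0 0 0 0.9 0.4;0 0 0 0 0 0.9 0.4;0 0 0 0 0 0.12 0.4;0 0 0 0 0 0 -1;0 0 0 0 0 0 -1;0 0 0 0 0 0 -1'; python3 -m jog '0 0 0 0 0 0 -1;0 0 0 0 0 0 -1;0 0 0 0 0 0 -1;0 0 0 0 0 0 -1'; python3 -m jog '0 0 0 0 0 -0.4 -1;0 0 0 0 0 -0.4 -1;0 0 0 0 0 0 -1;0 0 0 0 0 0 -1'; python3 - <<'E'
from h import *
go([.4784+.1353,-.3453+.0889,.075],down(87.9))
E
```

```text
clock: 68.85
tool_pos: [0.4782, -0.3447, 0.0396]
orientation: [180.0, 0.0, 99.3]
force: [0.3, 0.7, -0.2]
opening: 0.0369
clock: 69.35
tool_pos: [0.4776, -0.3448, 0.0385]
orientation: [-179.9, 0.0, 99.3]
force: [-0.5, -1.8, 2.1]
opening: 0.0137
clock: 69.85
tool_pos: [0.4771, -0.3441, 0.0701]
orientation: [-179.9, -0.1, 99.3]
force: [0.6, 0.8, -7.7]
opening: 0.0137
t 69.85 at [ 0.4771 -0.3441  0.0701] rpy [-179.8909   -0.0512   99.3107] F [ 0.5601  0.7774 -7.6565] open 0.0137 J [-17.  21. -22.   0. -48. -64.]
  turn [-0.02 -0.01  1.99] | shift after turn [ 2.317  3.333 -0.123] | before turn [ 1.612  3.725 -0.129]
```

```bash
python3 -m jog '0 0 1 0 0 0 -1;0 0 0.99 0 0 0 -1;0 0 0 0.4 0.8 0 -1;0 0 0 0.4 0.8 0 -1;0 0 0 0.4 0.8 0 -1;0 0 0 0.4 0.93 0 -1;0 0 0 0 0 0 -1;0 0 0 0 0 0 -1'; python3 - <<'E'
from h import *
go([.6129,-.2559,.042],down(87.9))
p,w=wcloud(); save('B_w',p)
p,w=cloud('scene'); save('B_s',p,(150,260,450,460),2.6)
p,w=cloud('top'); save('B_t',p,(330,130,530,230),4)
E
```

```text
clock: 70.85
tool_pos: [0.6119, -0.2848, 0.0687]
orientation: [-179.7, -0.0, 87.9]
force: [-0.9, -0.3, -6.3]
opening: 0.0135
t 70.85 at [ 0.6119 -0.2848  0.0687] rpy [-179.7495   -0.0379   87.939 ] F [-0.8999 -0.3048 -6.3274] open 0.0135 J [ -8.  28. -10.  -0. -53. -84.]
  turn [-0.04 -0.01  0.01] | shift after turn [ 0.724 -0.001  0.666] | before turn [0.724 0.003 0.667]
```

View pics/B_w.png

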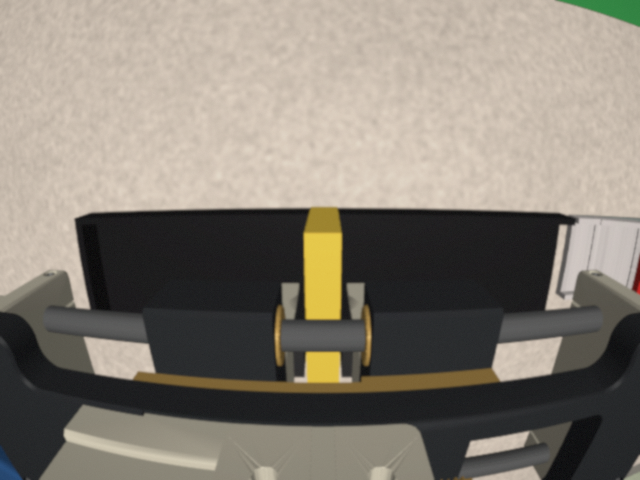

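View pics/B_s.png

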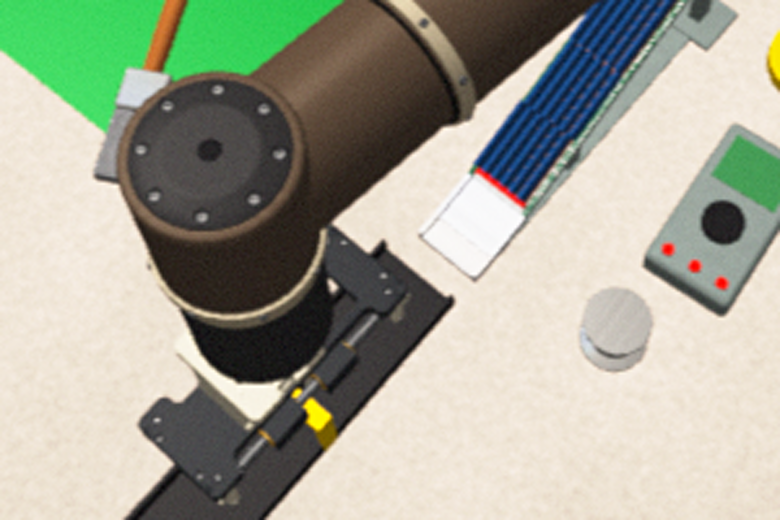

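View pics/B_t.png

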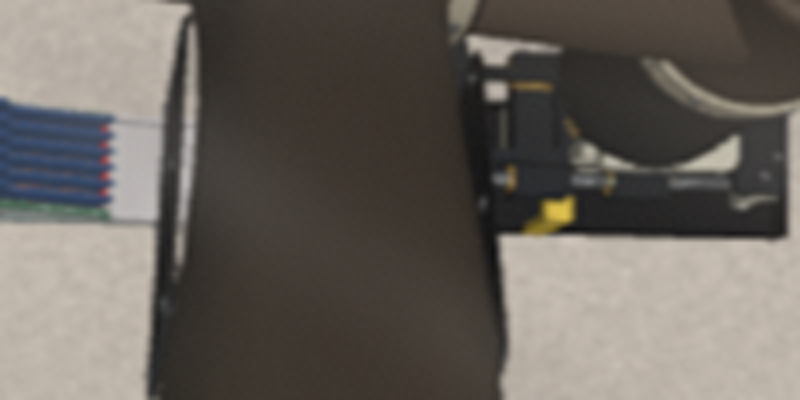

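```bash
python3 -m jog '0 0 0 0 0 0.4 -1;0 0 0 0 0 0.3 -1;0 0 0 0 0 0 -1;0 0 0 0 0 0 -1'; python3 - <<'E'
from h import *
go([.6129,-.2559,.0385],down(87.9))
p,w=wcloud(); save('C_w',p,(400,180,640,340),3)
np.save('Cw.npy',w)
p,w=cloud('scene'); save('C_s',p,(280,300,400,400),6); np.save('Cs.npy',w)
E
```

```text
clock: 71.5
tool_pos: [0.6125, -0.2853, 0.0417]
orientation: [-179.8, -0.0, 87.9]
force: [-0.6, 0.8, -6.8]
opening: 0.0138
t 71.5 at [ 0.6125 -0.2853  0.0417] rpy [-179.8488   -0.0051   87.9256] F [-0.6421  0.7835 -6.7529] open 0.0138 J [ -8.  30. -11.   0. -49. -84.]
  turn [-0.03 -0.    0.  ] | shift after turn [ 0.735 -0.018  0.08 ] | before turn [ 0.735 -0.017  0.08 ]
```

View pics/C_w.png

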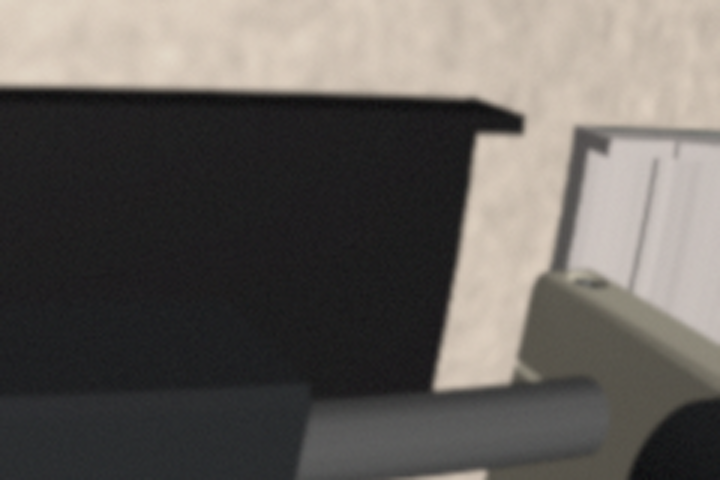

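View pics/C_s.png

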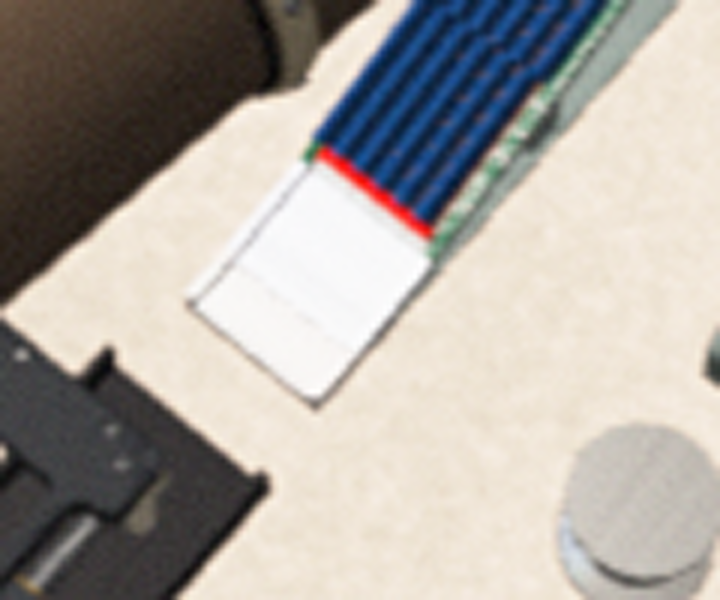

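```bash
cat >> h.py <<'E'
def ray(n,px,zp):
    i=vision.camera_info(n); K=i['camera_matrix']; T=np.linalg.inv(i['camera_from_world'])
    px=np.atleast_2d(px).astype(float); d=np.stack([(px[:,0]-K[0,2])/K[0,0],(px[:,1]-K[1,2])/K[1,1],np.ones(len(px))],-1)@T[:3,:3].T
    c=T[:3,3]; return c+d*((zp-c[2])/d[:,2])[:,None]
E
python3 - <<'E'
from h import *
a=ray('scene',[[298,358.3],[324.2,380.5]],.023); b=ray('scene',[[311.7,350.5]],.0135); b2=ray('scene',[[333,367.5]],.0)
for P in (a,b,b2): print(P,'across',(P-D0)@ux,'along',(P-D0)@uy)
a=wray([[574,219.3]],.0245); b=wray([[591.7,222.7]],.0135); c=wray([[558.3,223.5]],.007)
for P in (a,b,c): print('w',P,'across',(P-D0)@ux,'along',(P-D0)@uy)
E
```

```text
[[ 0.5818 -0.1422  0.023 ]
 [ 0.6559 -0.1457  0.023 ]] across [-0.0349  0.0393] along [-0.1132 -0.114 ]
[[ 0.591  -0.1075  0.0135]] across [-0.027] along [-0.0782]
[[ 0.6477 -0.1052  0.    ]] across [0.0297] along [-0.0738]
w [[ 0.582  -0.1385  0.0245]] across [-0.0348] along [-0.1096]
w [[ 0.587  -0.1136  0.0135]] across [-0.0307] along [-0.0845]
w [[ 0.5887 -0.1372  0.007 ]] across [-0.0281] along [-0.108]
```

```bash
python3 -m jog '0 0 0 0.4 -0.04 0 -1;0 0 0 0.39 0 0 -1;0 0 0 0 0 0 -1;0 0 0 0 0 0 -1'; python3 - <<'E'
from h import *
go([.6129,-.2559,.0385],down(87.9))
p,w=wcloud(); save('D_w',p,(400,180,640,340),3)
p,w=cloud('scene'); save('D_s',p,(280,300,400,400),6)
E
```

```text
clock: 72.1
tool_pos: [0.6126, -0.2532, 0.0422]
orientation: [-179.9, 0.0, 88.0]
force: [0.2, 0.4, -7.2]
opening: 0.0136
t 72.1 at [ 0.6126 -0.2532  0.0422] rpy [-179.9147    0.0049   87.9823] F [ 0.2233  0.3989 -7.1908] open 0.0136 J [ -6.  29. -13.   0. -49. -86.]
  turn [-0.01  0.    0.01] | shift after turn [-0.067  0.01   0.093] | before turn [-0.067  0.01   0.093]
```

View pics/D_w.png

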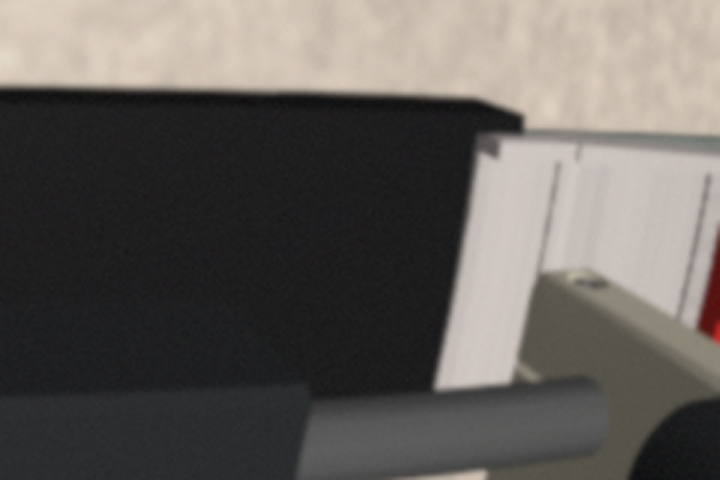

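View pics/D_s.png

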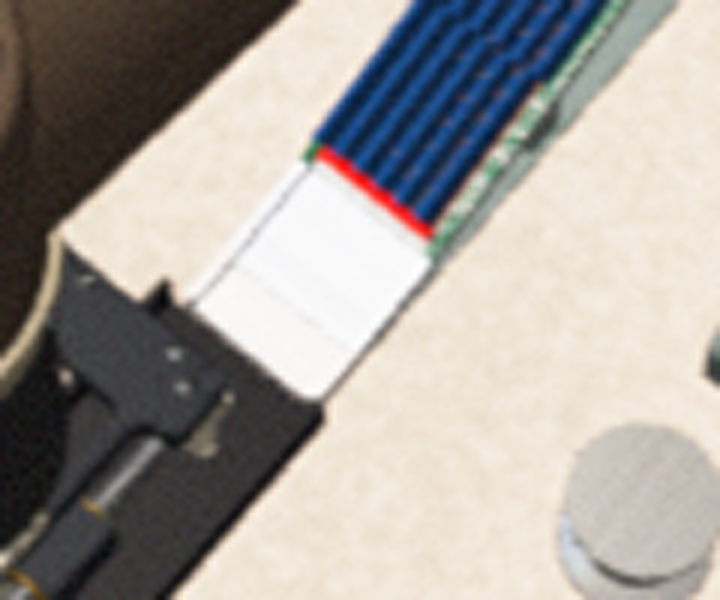

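```bash
python3 -m jog '0 0 0 0 0 0.06 -1;0 0 0 0 0 0.05 -1;0 0 0 0 0 0 -1;0 0 0 0 0 0 -1'; python3 - <<'E'
from h import *
go([.6129,-.2559,.0385],down(87.9))
E
```

```text
clock: 72.7
tool_pos: [0.6133, -0.2539, 0.0387]
orientation: [180.0, 0.0, 88.0]
force: [0.1, 1.5, 5.0]
opening: 0.0136
t 72.7 at [ 0.6133 -0.2539  0.0387] rpy [179.9854   0.035   87.9542] F [0.0957 1.496  4.9905] open 0.0136 J [ -6.  29. -13.   0. -48. -86.]
  turn [0.   0.01 0.01] | shift after turn [-0.049 -0.009  0.005] | before turn [-0.049 -0.009  0.005]
```

On the bench now (+5 N). Release and rise.

```bash
python3 -m jog '0 0 0 0 0 0 0.3;0 0 0 0 0 0 0.3;0 0 0 0 0 0 0.3;0 0 0 0 0 0 0.3'; python3 -m jog '0 0 0 0 0 -0.8 0.3;0 0 0 0 0 -1 0.3;0 0 0 0 0 -1 0.3;0 0 0 0 0 -1 0.3;0 0 0 0 0 0 0.3'; python3 - <<'E'
from h import *
go([.6129,-.2559,.0385],down(87.9))
p,w=wcloud(); save('E_w',p)
p,w=cloud('scene'); save('E_s',p,(180,280,420,470),3)
E
```

```text
clock: 73.2
tool_pos: [0.6122, -0.2537, 0.0374]
orientation: [-179.9, -0.0, 87.9]
force: [0.6, -0.6, 0.3]
opening: 0.0483
clock: 73.82
tool_pos: [0.6145, -0.2542, 0.1937]
orientation: [179.7, 0.1, 88.0]
force: [0.2, 1.2, 0.2]
opening: 0.0567
t 73.83 at [ 0.6145 -0.2542  0.1937] rpy [179.7261   0.0762  87.9502] F [0.2122 1.156  0.1879] open 0.0567 J [ -6.  21.  -4.   0. -65. -86.]
  turn [0.05 0.01 0.01] | shift after turn [-0.043 -0.038  3.881] | before turn [-0.038 -0.057  3.881]
```

View pics/E_w.png

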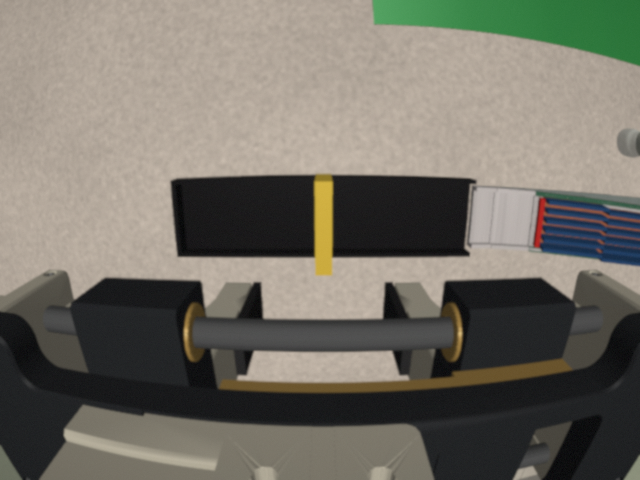

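View pics/E_s.png

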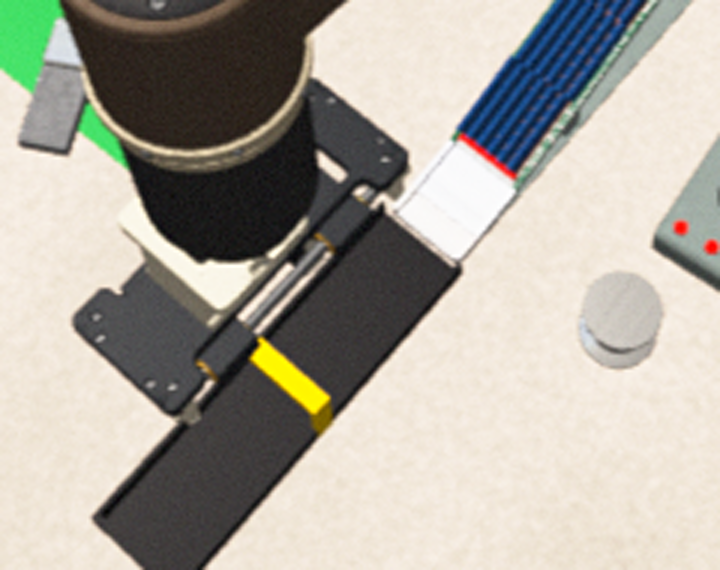

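```bash
python3 -m jog '0 0 -1 0 0 -1 -1;0 0 -1 0 0 -0.7 -1;0 0 -1 0 0 0 -1;0 0 -1 0 0 0 -1;0 0 -1 0 0 0 -1;0 0 -1 0 0 0 -1;0 0 -1 0 0 0 -1;0 0 -1 0 0 0 -1'; python3 -m jog '0 0 -1 0 0 0 -1;0 0 -1 0 0 0 -1;0 0 -1 0 0 0 -1;0 0 -1 0 0 0 -1;0 0 -1 0 0 0 -1;0 0 -1 0 0 0 -1;0 0 -1 0 0 0 -1;0 0 -1 0 0 0 -1';python3 -m jog '0 0 -1 0 0 0 -1;0 0 -1 0 0 0 -1;0 0 -1 0 0 0 -1;0 0 -1 0 0 0 -1;0 0 0 0 0 0 -1'; python3 - <<'E'
from h import *
go([.471,.455,.26],down(203))
p,w=cloud('top'); save('F_t',p,(330,130,570,230),3.3)
E
```

```text
clock: 74.92
tool_pos: [0.6121, -0.2535, 0.2556]
orientation: [-179.8, -0.2, 133.9]
force: [0.1, 0.2, 0.5]
opening: 0.0002
clock: 75.92
tool_pos: [0.6121, -0.2535, 0.2556]
orientation: [180.0, -0.3, 179.8]
force: [-0.7, -0.2, 0.5]
opening: 0.0007
clock: 76.55
tool_pos: [0.6122, -0.2535, 0.256]
orientation: [179.9, -0.2, -157.5]
force: [0.3, 0.5, 0.2]
opening: 0.0
t 76.55 at [ 0.6122 -0.2535  0.256 ] rpy [ 179.873    -0.2159 -157.5247] F [0.3242 0.4973 0.2438] open 0.0 J [ -6.  19.   2.  -0. -73.  28.]
  turn [ 0.02 -0.04 -0.09] | shift after turn [-3.672 17.684 -0.101] | before turn [-3.509 17.717 -0.075]
```

View pics/F_t.png

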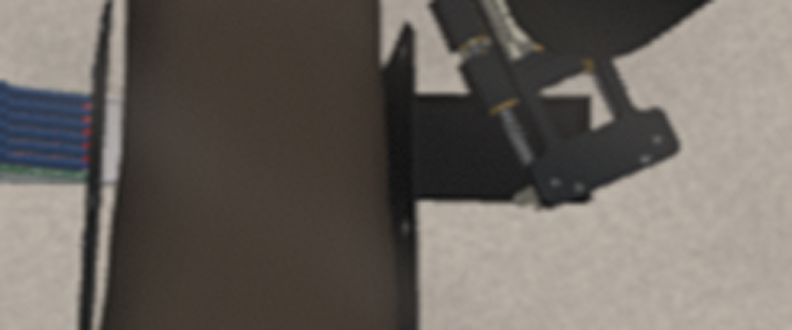

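```bash
python3 -m jog '0 0 -0.09 -0.2 0.9 0 -1;0 0 0 -0.2 0.98 0 -1;0 0 0 -0.2 0.98 0 -1;0 0 0 -0.2 0.98 0 -1;0 0 0 -0.2 0.98 0 -1;0 0 0 -0.2 0.98 0 -1;0 0 0 -0.2 0.98 0 -1;0 0 0 -0.2 0.98 0 -1'; python3 -m jog '0 0 0 -0.2 0.98 0 -1;0 0 0 -0.2 0.98 0 -1;0 0 0 -0.2 0.98 0 -1;0 0 0 -0.2 0.98 0 -1;0 0 0 -0.2 0.98 0 -1;0 0 0 -0.2 0.98 0 -1;0 0 0 -0.2 0.98 0 -1;0 0 0 -0.2 0.98 0 -1'; python3 -m jog '0 0 0 -0.2 0.98 0 -1;0 0 0 0 0.98 0 -1;0 0 0 0 0 0 -1;0 0 0 0 0 0 -1';python3 - <<'E'
from h import *
go([.471,.455,.26],down(203))
p,w=wcloud(); save('G_w',p)
z=w[...,2]; m=(z>.12)&(z<.16)&(abs(w[...,0]-.487)<.05)&(abs(w[...,1]-.417)<.05); print(m.sum(),w[m].mean(0),w[m].min(0),w[m].max(0))
p,w=cloud('top'); save('G_t',p,(210,130,570,260),2.2); np.save('Gt.npy',w); np.save('Gp.npy',p)
p,w=cloud('scene'); save('G_s',p,(130,180,450,480),2)
E
```

```text
clock: 77.6
tool_pos: [0.5499, 0.0583, 0.2573]
orientation: [179.9, -0.1, -157.1]
force: [0.6, -1.1, -0.5]
opening: 0.0002
clock: 78.6
tool_pos: [0.4861, 0.3718, 0.2574]
orientation: [180.0, -0.1, -157.1]
force: [1.1, 0.1, 0.6]
opening: 0.0001
clock: 79.1
tool_pos: [0.4632, 0.4457, 0.2573]
orientation: [180.0, -0.1, -157.0]
force: [-0.1, -0.5, -0.7]
opening: 0.0004
t 79.1 at [0.4632 0.4457 0.2573] rpy [ 179.991    -0.1494 -157.012 ] F [-0.08   -0.5102 -0.66  ] open 0.0004 J [ 61.  17.  -1.  -0. -73. -38.]
  turn [ 0.   -0.03 -0.  ] | shift after turn [-0.271  0.137 -0.067] | before turn [-0.271  0.137 -0.068]
1199 [0.4888 0.416  0.1458] [0.4742 0.4026 0.1348] [0.5034 0.4317 0.1524]
```

View pics/G_w.png

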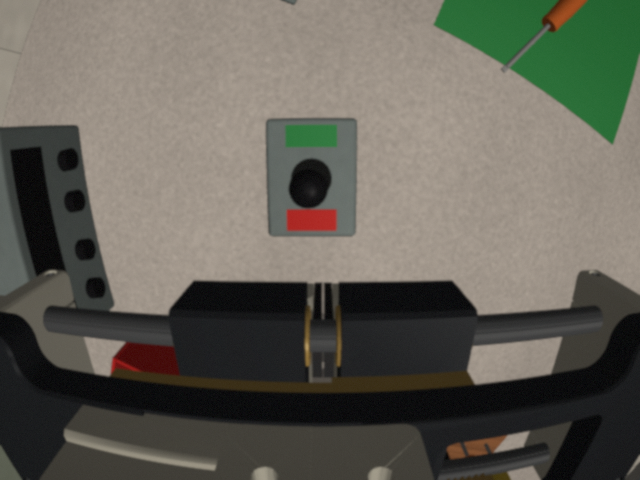

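View pics/G_t.png

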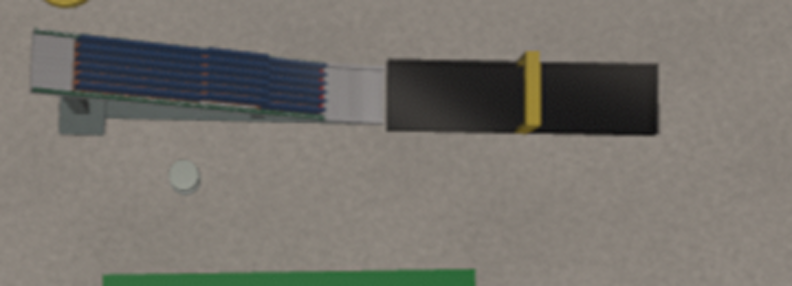

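View pics/G_s.png

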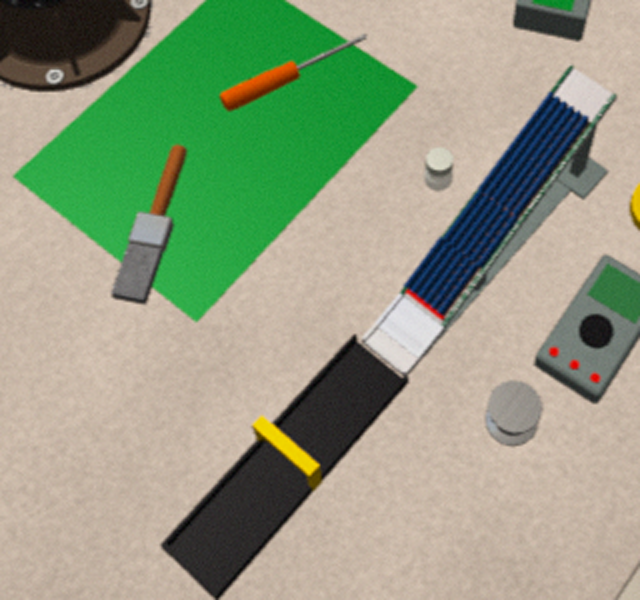

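Docked and all four stacked. Measure the tray against the chute in both views.

```bash
python3 - <<'E'
from h import *
p,w2=cloud('scene')
for n,P,w in (('top',np.load('Gp.npy').astype(int),np.load('Gt.npy')),('scene',p.astype(int),w2)):
    r,g,b=P[...,0],P[...,1],P[...,2]; x,y,z=w[...,0],w[...,1],w[...,2]
    m=(r+g+b<190)&(abs(r-b)<20)&(abs(x-.613)<.08)&(y<-.09)&(y>-.43)&(z<.04)
    m=cv2.morphologyEx(m.astype(np.uint8),cv2.MORPH_OPEN,np.ones((3,3)))>0
    rect=cv2.minAreaRect(w[m][:,:2].astype(np.float32)); c=np.array([*rect[0],0])
    print(n,rect,'chute frame (nominal O)',(c-D0)@ux,(c-D0)@uy)
    m=(r>b+50)&(g>b+35)&(abs(x-.613)<.08)&(y<-.2)&(y>-.3)&(z>.055)
    B=w[m]; rect=cv2.minAreaRect(B[:,:2].astype(np.float32)); c=np.array([*rect[0],0]); print(' bar',rect,(c-D0)@ux,(c-D0)@uy)
E
```

```text
top ((0.6125117540359497, -0.2523079216480255), (0.2880561053752899, 0.07701434195041656), 87.75421142578125) chute frame (nominal O) -0.00014748591507861194 -0.22216253181745405
 bar ((0.6126934885978699, -0.25175046920776367), (0.014506972394883633, 0.07870420813560486), 89.10907745361328) 1.3699467940422509e-05 -0.2215987943373703
scene ((0.613091230392456, -0.2551119327545166), (0.2893249988555908, 0.0773777961730957), 88.05760955810547) chute frame (nominal O) 0.0005343506276977926 -0.22494342556983116
 bar ((0.6128292679786682, -0.2547415494918823), (0.015034042298793793, 0.07901168614625931), 88.22916412353516) 0.00025899193311105503 -0.22458289033328324
```

```bash
python3 -m jog '0 0 0 -0.31 0.15 0 -1;0 0 0 0 0 0.9 -1;0 0 0 0 0 0.9 -1;0 0 0 0 0 0.9 -1;0 0 0 0 0 0.7 -1;0 0 0 0 0 0 -1;0 0 0 0 0 0 -1'; python3 - <<'E'
from h import *
o=ctrl.get_obs(); go([.4888,.4172,.12])
p,w=wcloud(); save('H_w',p,None,.8)
E
```

```text
clock: 80.18
tool_pos: [0.4731, 0.4571, 0.1231]
orientation: [179.9, -0.0, -157.0]
force: [0.4, -0.2, 0.4]
opening: 0.0005
t 80.17 at [0.4731 0.4571 0.1231] rpy [ 179.9278   -0.0163 -156.9661] F [ 0.4445 -0.2138  0.4424] open 0.0005 J [ 61.  23.  -9.  -0. -57. -38.]
  turn [0. 0. 0.] | shift after turn [ 0.028 -1.072  0.075] | before turn [ 0.028 -1.072  0.075]
```

View pics/H_w.png

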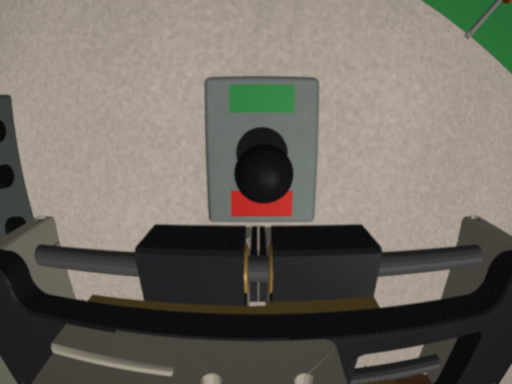

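```bash
python3 -m jog '0 0 0 0 -0.3 0.05 -1;0 0 0 0 -0.3 0 -1;0 0 0 0 -0.3 0 -1;0 0 0 0 -0.3 0 -1;0 0 0 0 -0.25 0 -1;0 0 0 0 0 0 -1;0 0 0 0 0 0 -1'; python3 - <<'E'
from h import *
go([.4888,.4172,.12])
p,w=wcloud(); save('I_w',p,None,.8)
p,w=cloud('scene'); save('I_s',p,(130,150,450,480),1.8)
E
```

```text
clock: 81.1
tool_pos: [0.4946, 0.4029, 0.1198]
orientation: [180.0, -0.1, -157.0]
force: [-3.0, 2.5, -0.3]
opening: 0.0009
t 81.1 at [0.4946 0.4029 0.1198] rpy [ 179.9617   -0.1293 -156.9672] F [-3.0185  2.474  -0.2519] open 0.0009 J [ 57.  22. -12.  -0. -56. -34.]
  turn [0. 0. 0.] | shift after turn [-0.007  0.385 -0.004] | before turn [-0.007  0.385 -0.004]
```

View pics/I_w.png

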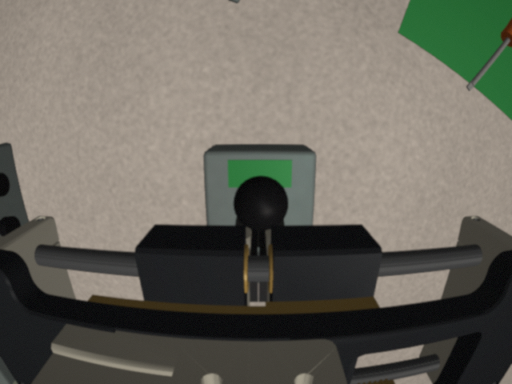

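View pics/I_s.png

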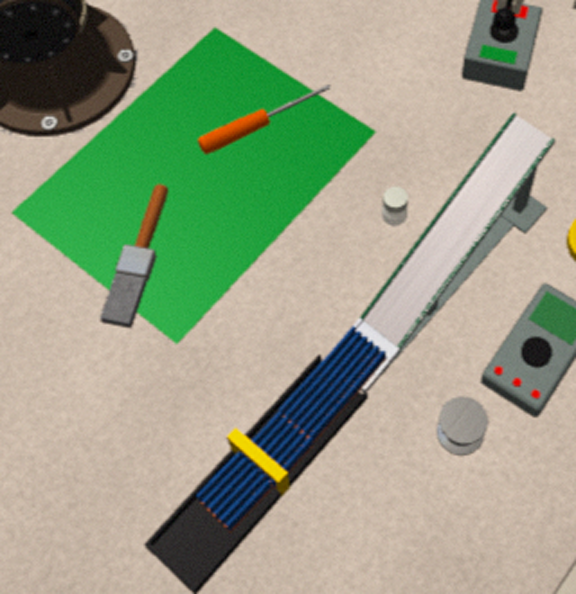

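```bash
python3 -m jog '0 0 0 0 -0.03 0 -1;0 0 0 0 0 0 -1;0 0 0 0 0 0 -1;0 0 0 0 0 0 -1;0 0 0 0 0 0 -1;0 0 0 0 0 0 -1;0 0 0 0 0 0 -1;0 0 0 0 0 0 -1'; python3 -m jog '0 0 0 0 0 0 -1;0 0 0 0 0 0 -1;0 0 0 0 0 0 -1;0 0 0 0 0 0 -1;0 0 0 0 0 0 -1;0 0 0 0 0 0 -1'; python3 - <<'E'
from h import *
go([.4888,.4172,.12])
p,w=cloud('scene'); save('J_s',p,(130,180,450,480),2)
E
```

```text
clock: 82.2
tool_pos: [0.4951, 0.4019, 0.1196]
orientation: [180.0, -0.1, -157.0]
force: [-3.5, 2.7, -1.1]
opening: 0.0003
clock: 82.95
tool_pos: [0.4951, 0.402, 0.1196]
orientation: [180.0, -0.1, -157.0]
force: [-4.5, 2.9, -1.2]
opening: 0.0004
t 82.95 at [0.4951 0.402  0.1196] rpy [ 179.9551   -0.1224 -156.9582] F [-4.5031  2.9496 -1.1769] open 0.0004 J [ 57.  22. -12.  -0. -56. -33.]
  turn [0. 0. 0.] | shift after turn [-0.005  0.412 -0.009] | before turn [-0.005  0.412 -0.009]
```

View pics/J_s.png

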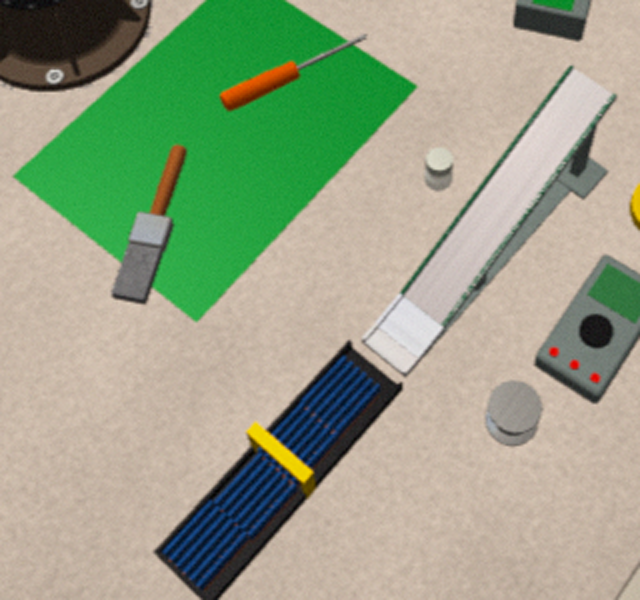

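```bash
python3 -m jog '0 0 0 0 0.15 0 -1;0 0 0 0 0.15 0 -1;0 0 0 0 0.15 0 -1;0 0 0 0 0.15 0 -1;0 0 0 0 0.15 0 -1;0 0 0 0 0.15 0 -1;0 0 0 0 0.15 0 -1;0 0 0 0 0.15 0 -1'; python3 -m jog '0 0 0 0 0.15 0 -1;0 0 0 0 0.15 0 -1;0 0 0 0 0.2 0 -1;0 0 0 0 0.2 0 -1;0 0 0 0 0 -0.8 -1;0 0 0 0 0 -0.8 -1;0 0 0 0 0 -0.8 -1;0 0 0 0 0 -0.8 -1'; python3 - <<'E'
from h import *
for n in ('top','scene'):
    p,w=cloud(n); save('K_'+n,p,(210,130,570,260) if n=='top' else (130,150,450,480),2.2 if n=='top' else 1.8); P=p.astype(int)
    r,g,b=P[...,0],P[...,1],P[...,2]; x,y,z=w[...,0],w[...,1],w[...,2]
    m=(r>b+50)&(g>b+35)&(abs(x-.613)<.08)&(y<-.2)&(y>-.32)&(z>.055)
    B=w[m]; rect=cv2.minAreaRect(B[:,:2].astype(np.float32)); c=np.array([*rect[0],0])
    oy={'top':.0012,'scene':.0037}[n]; print(n,' bar',rect,(c-D0)@ux,(c-D0)@uy+oy)
    m=(r+g+b<260)&(abs(x-.613)<.08)&(y<-.09)&(y>-.45)&(z<.05)&(z>.005)
    m=cv2.morphologyEx(m.astype(np.uint8),cv2.MORPH_CLOSE,np.ones((5,5))); m=cv2.morphologyEx(m,cv2.MORPH_OPEN,np.ones((5,5)))>0
    rect=cv2.minAreaRect(w[m&np.isfinite(z)][:,:2].astype(np.float32)); c=np.array([*rect[0],0]); print(' tray',rect,(c-D0)@ux,(c-D0)@uy+oy)
    m=(b>r+15)&(abs(x-.613)<.06)&(y<-.1)&(y>-.43); q=w[m]; print(' sink z',np.percentile(q[:,2],[10,50,90]),'along',np.percentile((q-D0)@uy+oy,[1,99]))
p,w=wcloud(); save('K_w',p,None,.8)
z=w[...,2]; m=(z>.12)&(z<.16)&(abs(w[...,0]-.487)<.05)&(abs(w[...,1]-.417)<.05); print(m.sum(),w[m].mean(0),w[m].min(0),w[m].max(0))
go([.48,.45,.26])
E
```

```text
clock: 84.0
tool_pos: [0.4763, 0.4462, 0.1198]
orientation: [180.0, -0.1, -157.0]
force: [-0.7, 1.3, 0.9]
opening: 0.0004
clock: 85.0
tool_pos: [0.4656, 0.4721, 0.249]
orientation: [180.0, -0.1, -157.0]
force: [-0.1, 0.6, 0.0]
opening: 0.0001
top  bar ((0.6125444769859314, -0.26023244857788086), (0.014456708915531635, 0.07804258912801743), 87.9662857055664) 0.00017559911442116977 -0.22888053749547496
 tray ((0.6127259731292725, -0.26151785254478455), (0.29185351729393005, 0.07854954898357391), 88.09461212158203) 0.00040407533235668606 -0.23015842748526957
 sink z [0.0193 0.0317 0.0367] along [-0.367  -0.1114]
scene  bar ((0.6128724217414856, -0.2638557553291321), (0.015467030927538872, 0.0790032148361206), 87.03244018554688) 0.0006360950173846293 -0.22998939369927582
 tray ((0.6102210879325867, -0.26285311579704285), (0.2939072251319885, 0.08475307375192642), 87.52745819091797) -0.0020501985701849358 -0.22908458224991124
 sink z [0.0153 0.0303 0.0365] along [-0.3682 -0.1067]
1279 [0.4888 0.4171 0.1458] [0.474  0.4029 0.1349] [0.5033 0.4326 0.1518]
t 85.15 at [0.4662 0.4729 0.2502] rpy [ 179.8219    0.0921 -156.9512] F [0.4662 0.7402 0.0053] open -0.0 J [ 62.  19.   1.  -0. -72. -39.]
  turn [0. 0. 0.] | shift after turn [-0.093 -0.661 -0.247] | before turn [-0.093 -0.661 -0.247]
```

View pics/K_top.png

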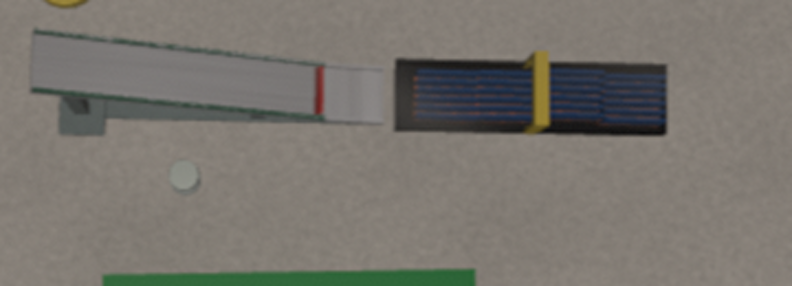

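View pics/K_w.png

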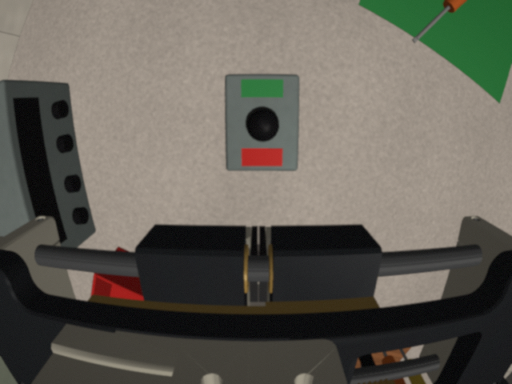

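View pics/K_scene.png

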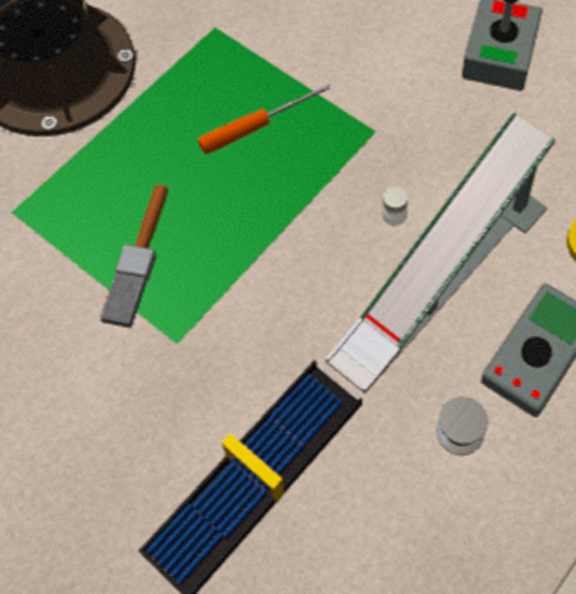

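```bash
python3 -c "
from plant import ctrl
print(ctrl.close_job())"
```

```text
the job is handed in; nothing more can be done
None
```

The job is done and handed in at about 85 s of the 210 s limit; no verdict was reported.

**What I did**
- I tipped the two standing heat sinks flat and laid all four lengthwise on the deck above the closed gate, fins up.
- The grip slackened once while carrying sink3. It dropped to the bench and landed on its end, so I tipped it flat and regripped it.
- I carried the tray to the lip; before the lever push it measured about 0 mm sideways and y ≈ -0.221 m in the chute's frame.
- I pushed the lever to its green side, to about 0.5 rad judging by tool position and force. I held it there for over 1.5 s until all four had run out, then eased it back.

**Last checks**
- **Heat sinks:** all four lie in the tray with fins up. Their tops are at about 30–37 mm and the highest one sits about 85 mm up-tray from centre; both are within the limits.
- **Tray:** the sinks pushed it back slightly, to y ≈ -0.229 to -0.230 m, so the gap is now about 9–10 mm against the 29 mm allowed. It is less than 2 mm off sideways by the bar and the top view; the scene view's outline fit gave 2 mm.
- **Lever:** its ball is back where it was when upright, and the robot touches nothing.
- **Bystanders:** the jar, meter and spool look unmoved in the pictures, as does the part of the tape in view; I did not measure any of them.

**Disagreement:** the two fixed cameras differed by about 3 mm along the chute. I compared tray and chute within the same view to get around this, and the two views then agreed to within about 1 mm.

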